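# Open a reagent lock box with a push-button pop-out T-handle

## Task

Open the grey steel lock box: push the round button behind its T-handle so that the handle springs up, then give the handle a quarter turn clockwise (seen from above) to unlatch it. Raise the lid by the handle to about half open and let go (its stiff hinge holds it there), then take it again by its free edge and swing it right back against its stop. Leave the beaker, vial and timer beside the box where they stand.

Things in the scene. Friction and masses are not known exactly. Their poses are not given: they have to be found in the camera images.
- case: Grey sheet-steel lock box, fixed to the bench. Body 170 deep (x) x 240 wide (y) x 110 high, 132 with the closed lid. Origin: centre of its underside. Its x axis points from the front (robot's side) to the hinge at the back, y to its left, z up. Wire carrying bows stick out 15 mm at both sides. The things standing inside end below 120 mm above the bench.
- lid (a joint): Hinge of the lid along the upper back edge of the box. 0 = closed, grows as the front edge swings up and back, 1.571 = upright, stop at 1.83 rad (105 degrees). Friction hinge (0.6 N m) that holds the lid wherever it is left; raising it takes about 9 N at the handle. Locked while the latch is engaged.
- lid_hinge (a point): Point on the hinge line, middle of the box's width, 110 mm above the bench, 88 mm behind the box's centre. Fixed.
- lid_edge (a point): Lower inside rim of the lid's free front edge, mid-width, 176 mm from the hinge line. The lid is a hollow tray 176 x 244 mm; its edge is 22 mm thick and plain but for the black latch plate, 46 mm wide, at mid-width. Axes turn with the lid: x towards the hinge, z out of its upper face. Half open, the edge stands up and can be taken from above or pushed away from the robot.
- button_top (a point): Centre of the upper face of the release button: a plain steel disc of 23 mm diameter in a black frame on the lid, 77 mm behind the T-handle's axis (towards the hinge), 6 mm proud of the frame, 157 mm above the bench with the lid closed. It is pressed straight down.
- button (a joint): Travel of the release button, 0 = out, 0.006 m = fully pressed (2.5 N to start, about 5 N fully in; springs back). The handle is released at about 4 mm; press it nearly home.
- handle_bar (a point): Centre of the crossbar of the T-handle, on its turning axis, mid-width of the lid, 58 mm behind the front edge. Steel bar of 14 mm diameter, 96 mm long along this point's x (plus a flat tongue of 8 mm at the +x end), on a round stem of 12 mm; z points out of the lid. Stowed, it lies along the box's x between two black ribs as high as the bar's centre, 144 mm above the bench.
- handle (a joint): How far the T-handle has come out: 0 = stowed, 0.030 m = popped out (bar's centre 42 mm above the lid's painted top). A spring of 4 to 7 N pushes it out when the button frees it, and it stays out. Gripped across the middle it turns; gripped on one arm, clear of the stem, the round bar can roll between upright fingers as the lid tilts.
- rotor (a joint): Turn of the T-handle and its latch cam: 0 = latched (bar along the box's x), grows clockwise seen from above, stop at 1.571 rad (bar along the box's y). Friction 0.1 N m, stays where it is left. The cam clears the strike at about 0.95 rad. Turns only when the handle is popped out.
- beaker_near_mid (a point): Bystander: clear plastic beaker, 58 mm diameter, 70 mm high, standing to the left of the box; point half-way up.
- vial_near_mid (a point): Bystander: brown glass vial with black cap, 38 mm diameter, 96 mm high, standing to the right of the box; point half-way up.
- timer_near_mid (a point): Bystander: flat white bench timer, 62 x 64 x 19 mm, lying in front of the box; point half-way up.

How it is judged:
By the outcome, as a careful person would: the job done as asked, in the order asked, and still so for the second after the job is handed in, with the robot touching nothing.
It also fails if it takes over 58 s, if anything falls off the work surface, if the arm or the gripper's body presses on something with over 40 N, if the wrist force passes 120 N, or if a joint passes its speed limit or range.

## Robot

A 6-joint arm with a two-finger parallel gripper is mounted at the origin on a cart in front of the work surface, level with it; the furniture and walls round the work are solid. World frame = base frame: x ahead of the robot, y to its left, z up, the work surface at z = 0. Lengths are in m, angles in rad, forces in N, time in s.
With the tool pointing down it reaches from about 0.35 to 0.95 m from the base axis. Payload 17.4 kg.
Tool frame: the origin (TCP) lies on the front face of the gripper's body, between the roots of the fingers; the fingertips stand arm.tips_ahead ahead of it and the grasp point (between the pads) lies 65 mm ahead of it (arm.tips_ahead is the distance from the TCP to the fingertips, in m); x points along the fingers, y is the direction in which the jaws open and shut, and the axes are right-handed (so a half turn about x gives the same grasp; the last joint's range is limited). The gripper opens to 93 mm and grips with 3 to 60 N. Pads are 15 mm wide; open, the fingers measure 128 mm over their backs; the gripper's body (75 mm by 188 mm) begins 65 mm behind the grasp point.
Start: joints at [-1.256, 0.116, 1.442, -0, 1.584, -0.038], TCP at [0.233, -0.633, 0.303] pointing down, gripper open.
Joint ranges: [-2.83, 2.83], [-0.83, 2.19], [0.07, 2.5], [-1.14, 4.28], [0.01, 3], [-2.97, 2.97]. Speed limits (rad/s): [1.89, 1.89, 2.22, 3.14, 3.14, 3.14].

## Interface

Orientations are given as a unit quaternion [w, x, y, z].
In Python, from cell import arm gives the robot as it stands.
- The arm moves only by the tool servo_tool, never from a script. Its argument "targets" is a list of rows, each an object of numbers: "dx", "dy", "dz": the shift along the tool's x, y, z in mm; "wx", "wy", "wz": the turn, a rotation vector about the tool's x, y, z in units of 6 degrees (1.0 is 6 degrees); "jaw": the finger opening in mm, from 0 to 93. In form: [{"dx": .., "dy": .., "dz": .., "wx": .., "wy": .., "wz": .., "jaw": ..}, ...]. A call has 1 to 12 rows; each row shifts and turns the commanded pose from where the row before left it, along the tool's axes as they then stand; what a row does not reach is not made up. A row lasts 1/10 s, in which the tool goes at most 50 mm and 8.59 degrees, less where a joint would pass 70% of its speed; a pose out of reach is approached as far as the arm can. A call with a gripper value outside its range is refused whole. The fingers move at their own pace and stop on an object; "force" is the grip in N (left out, the last holds). Time passes only in rows, so rows that do not move let the fingers close. It gives the time, the measured TCP pose, the force and the opening at its end, in the units of the state.
- arm.read_state(): the state, without advancing time (a new reading comes with each control period).
- arm.capture(name): name is "scene" or "top" or "wrist"; returns (picture, depth): 384x512x3 uint8, red, green, blue; 384x512 float32, m along the optical axis (not along the pixel's ray), 0 where there is no reading.
- arm.calibration(name): a dict with "mtx" (3x3 intrinsics, pixels), "position" and "attitude" of the camera in the world. Camera axes: x right, y down, z forward; pixel columns grow to the right and rows downward; lengths in m; the calibration is good to about 2 mm. The wrist camera is an equidistant fisheye: a pixel r from the principal point sees the ray r / f radians off the axis. A picture is of the moment at which its call begins: read the wrist's pose just before it. calibration takes no time and is no camera call; for the wrist camera it gives the pose at the moment of the call.
- arm.sign_off(): hands the job in, once; it reports no verdict.
Trained networks look in the newest picture that a camera, given by its name, has taken for a name from the list of things; names that differ only in an ending like _2 or _b are one class to them, and where a whole thing is asked for, a point or a joint stands for the part that bears it (a point fixed in the world has none). Each returns a list of dicts, best first, with "p" (0 to 1); they miss things now and then, are a little off and sometimes report something else, mostly with a low value. They report only what shows in the picture. A call takes as long as a camera call.
- arm.boxes_of(camera, thing): "position" ([x, y, z] in m, in the coordinates of the camera as it stood for that picture, good to about 4 mm: the middle of the surface that is visible of it).
- arm.masks_of(camera, thing): "region" (384x512 bool, what is visible of it).
- arm.place_of(camera, thing): "position" ([x, y, z] in m, in the coordinates of the camera as it stood for that picture, good to about 4 mm: a listed point, or the origin of a listed thing).
The state is a dict: "clock": time; "joint_pos": joint angles; "qvel": joint speeds; "effort": joint torques, N m; "ee_pos": TCP position; "tool_rot": TCP orientation; "wrist_force": force on the tool from outside, world axes, zero at the start; "wrist_torque": the same for the moment, N m; "grip_width": opening from 0.0 (shut) to 1.0 (fully open).
Only numpy, scipy, OpenCV 4.12 (cv2) and the standard library are available. Lean on these libraries where they do the work, as an engineer would, in place of code of your own. Each camera call takes 0.05 s, during which the arm holds its last target.

## Working session

There is one attempt and no reset: what is moved stays moved. The work goes in short steps, Python scripts to look and compute and a tool call to move; the robot and the scene stay as the last step left them, time stands still between calls to the robot, and variables do not carry over. Pictures are saved under pics/ and viewed, and the job is handed in when it is done.

Besides the shell and the picture viewer there is one more tool, called by a JSON object that holds its "op" and its "data", one argument or row to a line. servo_tool: Moves the arm, as the interface text tells. Its arguments: {"type":"object","properties":{"targets":{"type":"array","items":{"type":"object","properties":{"dx":{"type":"number"},"dy":{"type":"number"},"dz":{"type":"number"},"wx":{"type":"number"},"wy":{"type":"number"},"wz":{"type":"number"},"jaw":{"type":"number"}}}},"force":{"type":"number"}},"required":["targets"]}

```bash
mkdir -p pics; ls
cat > h.py <<'E'
import numpy as np, cv2
from cell import arm
from scipy.spatial.transform import Rotation as R
def q2R(q): return R.from_quat([q[1],q[2],q[3],q[0]])
def look(name,fn):
    p,d=arm.capture(name); cv2.imwrite('pics/'+fn,p[:,:,::-1]); return p,d
def toW(name,pos,c=None):
    c=c or arm.calibration(name); a=np.array(c['attitude'])
    M=a if a.shape==(3,3) else q2R(a).as_matrix()
    return M@np.array(pos)+np.array(c['position'])
def st():
    s=arm.read_state(); print('t',s['clock'],'tcp',np.round(s['ee_pos'],4),'q',np.round(s['tool_rot'],4),'F',np.round(s['wrist_force'],1),'g',s['grip_width'],'j',np.round(s['joint_pos'],3)); return s
E
python3 - <<'E'
from h import *
s=st(); print(s.keys(), arm.tips_ahead)
print(q2R(s['tool_rot']).as_matrix().round(3))
for n in ['scene','top']:
    look(n,n+'0.png'); c=arm.calibration(n); print(n,c)
    for t in ['case','lid_edge','button_top','handle_bar','beaker_near_mid','vial_near_mid','timer_near_mid','lid_hinge']:
        r=arm.place_of(n,t)
        for x in r[:2]: print(n,t,round(x['p'],2),toW(n,x['position'],c).round(4))
print(arm.read_state()['clock'])
E
```

```text
pics
t 0.0 tcp [ 0.2332 -0.6333  0.302 ] q [-0.1237 -0.6961 -0.1245  0.6962] F [ 0.2 -0.7  0.1] g 1.0003124756971535 j [-1.256  0.116  1.442  0.     1.584 -0.038]
dict_keys(['clock', 'joint_pos', 'qvel', 'effort', 'ee_pos', 'tool_rot', 'wrist_force', 'wrist_torque', 'grip_width']) 0.0841
[[-0.     0.346 -0.938]
 [ 0.001 -0.938 -0.346]
 [-1.    -0.001 -0.   ]]
scene {'mtx': array([[361.91549966,   0.        , 253.21112287],
       [  0.        , 361.91549966, 184.17552985],
       [  0.        ,   0.        ,   1.        ]]), 'position': array([0.92666727, 0.19766984, 0.85771202]), 'attitude': array([-0.16540842,  0.58908911,  0.76431638, -0.20355477])}
scene case 0.89 [0.5536 0.0883 0.0013]
scene lid_edge 0.59 [0.4672 0.0593 0.1039]
scene button_top 0.54 [0.5924 0.1021 0.1553]
scene handle_bar 0.61 [0.5212 0.0758 0.149 ]
scene beaker_near_mid 0.82 [0.5002 0.2593 0.0323]
scene vial_near_mid 0.91 [ 0.5899 -0.0886  0.048 ]
scene timer_near_mid 0.64 [ 0.4308 -0.0186  0.0096]
scene lid_hinge 0.66 [0.6361 0.1115 0.1082]
scene lid_hinge 0.19 [ 0.4298 -0.0218  0.0102]
top {'mtx': array([[355.72379221,   0.        , 259.94622122],
       [  0.        , 355.72379221, 184.84813363],
       [  0.        ,   0.        ,   1.        ]]), 'position': array([0.39389664, 0.06163449, 0.9743148 ]), 'attitude': array([ 0.0468025 , -0.69597106,  0.71584431, -0.03163445])}
top case 0.77 [0.5518 0.0869 0.0009]
top lid_edge 0.64 [0.4683 0.0624 0.1103]
top button_top 0.5 [0.5961 0.1034 0.1539]
top handle_bar 0.74 [0.524  0.0827 0.1452]
top beaker_near_mid 0.61 [0.499  0.2579 0.0336]
top vial_near_mid 0.73 [ 0.5922 -0.0881  0.0441]
top timer_near_mid 0.94 [ 0.4295 -0.0182  0.008 ]
top lid_hinge 0.59 [0.6366 0.1091 0.1076]
0.9
```

View pics/scene0.png

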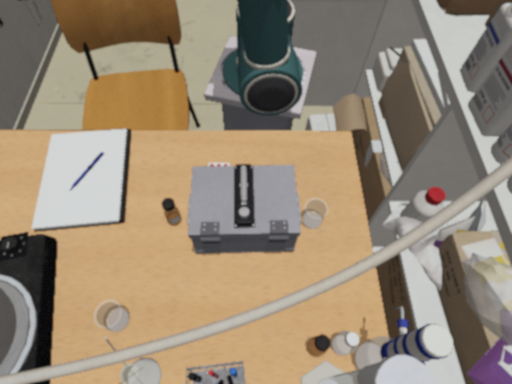

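View pics/top0.png

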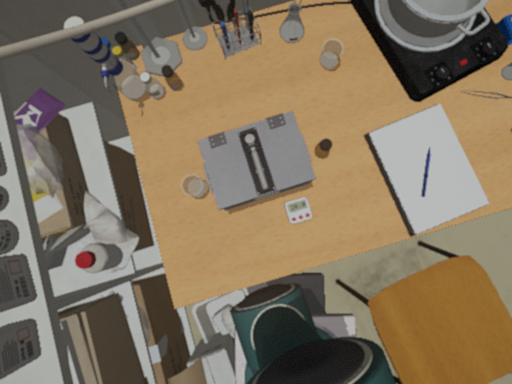

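The pictures show the box near the centre of both views: scene around (245,205), top around (257,160), yawed by roughly 16°. A pale tube crosses both views. Next I'll refine the box yaw from depth and find how high the tube is.

```bash
cat >> h.py <<'E'
def cloud(name,d,c):
    K=c['mtx']; v,u=np.mgrid[0:384,0:512]
    P=np.stack([(u-K[0,2])/K[0,0]*d,(v-K[1,2])/K[1,1]*d,d],-1)
    W=P@q2R(c['attitude']).as_matrix().T+np.array(c['position']); W[d<=0]=np.nan; return W
E
python3 - <<'E'
from h import *
for n in ['scene','top']:
    p,d=arm.capture(n); c=arm.calibration(n); W=cloud(n,d,c)
    x,y,z=W[...,0],W[...,1],W[...,2]
    m=(z>0.122)&(z<0.142)&(np.hypot(x-.553,y-.088)<.2)
    P=W[m]; print(n,m.sum(),'zmed',np.median(P[:,2]))
    # robust rect
    print(cv2.minAreaRect((P[:,:2]*1000).astype(np.float32)))
    best=None
    for a in np.radians(np.arange(8,26,.25)):
        X=P[:,0]*np.cos(a)+P[:,1]*np.sin(a); Y=-P[:,0]*np.sin(a)+P[:,1]*np.cos(a)
        ex=np.percentile(X,[0.7,99.3]);ey=np.percentile(Y,[.7,99.3]); A=np.ptp(ex)*np.ptp(ey)
        if best is None or A<best[0]: best=(A,np.degrees(a),ex,ey,np.array([[np.cos(a),-np.sin(a)],[np.sin(a),np.cos(a)]])@[ex.mean(),ey.mean()])
    print(best)
    r=arm.masks_of(n,'handle_bar')
    for k in r[:1]:
        Q=W[k['region']]; Q=Q[(Q[:,2]>.12)]; print('hb',k['p'],Q.mean(0),len(Q), np.linalg.svd(Q[:,:2]-Q[:,:2].mean(0))[2][0])
    r=arm.masks_of(n,'button_top')
    for k in r[:1]:
        Q=W[k['region']]; Q=Q[(Q[:,2]>.12)]; print('btn',k['p'],Q.mean(0),len(Q))
    print('high', [(tuple(W[i,j].round(2))) for i,j in ([(285,360),(330,200),(360,60)] if n=='scene' else [(15,120),(40,40)])])
    m=(z>0.2)&(z<.95)&(x>.2)&(x<1.1)&(abs(y)<.6); 
    print('obst',m.sum(), np.nanpercentile(W[m],[1,50,99],axis=0).round(2))
    for y0 in np.arange(-.6,.6,.2):
        mm=m&(y>=y0)&(y<y0+.2)
        if mm.sum(): print(round(y0,1),np.nanmin(W[mm],axis=0).round(2),np.nanmax(W[mm],axis=0).round(2))
E
```

```text
scene 6705 zmed 0.1319393716821875
((551.9442138671875, 88.12293243408203), (179.13999938964844, 244.1343231201172), 16.30780029296875)
(np.float64(0.04197530227518135), np.float64(16.25), array([0.46826356, 0.642743  ]), array([-0.19023464,  0.05033985]), array([0.55288415, 0.08829295]))
hb 0.76 [0.52789767 0.08139845 0.14941957] 231 [0.96232957 0.27188562]
btn 0.4 [0.59946814 0.10173155 0.15558727] 83
high [(np.float64(0.64), np.float64(0.4), np.float64(0.0)), (np.float64(0.87), np.float64(0.12), np.float64(0.35)), (np.float64(0.96), np.float64(-0.21), np.float64(-0.0))]
obst 21839 [[ 0.2  -0.1   0.21]
 [ 0.59  0.36  0.34]
 [ 0.98  0.59  0.51]]
-0.6 [ 0.2  -0.59  0.22] [ 0.24 -0.54  0.31]
-0.2 [ 0.2  -0.11  0.2 ] [ 0.99 -0.    0.39]
0.0 [0.2 0.  0.2] [0.95 0.2  0.4 ]
0.2 [0.65 0.2  0.2 ] [0.88 0.4  0.5 ]
0.4 [0.2 0.4 0.2] [0.82 0.6  0.53]
top 6531 zmed 0.13232866233357488
((552.3907470703125, 87.96562194824219), (177.30484008789062, 244.34376525878906), 16.14670753479004)
(np.float64(0.041947107683005636), np.float64(15.5), array([0.46789651, 0.64247465]), array([-0.18284627,  0.05743071]), array([0.55175166, 0.08793976]))
hb 0.59 [0.52344151 0.07978732 0.15153966] 186 [-0.95846475 -0.285211  ]
btn 0.41 [0.59624654 0.10049313 0.15531991] 80
high [(np.float64(0.75), np.float64(0.3), np.float64(0.42)), (np.float64(0.67), np.float64(0.39), np.float64(0.49))]
obst 19852 [[ 0.2  -0.04  0.2 ]
 [ 0.27  0.38  0.32]
 [ 0.91  0.6   0.65]]
-0.2 [ 0.2  -0.05  0.22] [ 0.27 -0.    0.66]
0.0 [0.2 0.  0.2] [0.27 0.13 0.65]
0.2 [0.65 0.22 0.2 ] [0.92 0.4  0.5 ]
0.4 [0.2 0.4 0.2] [0.93 0.6  0.52]
```

```bash
cat >> h.py <<'E'
# box frame estimate
A=np.radians(16.2); C=np.array([.5522,.088]); 
def box(x,y,z): return np.array([C[0]+x*np.cos(A)-y*np.sin(A),C[1]+x*np.sin(A)+y*np.cos(A),z])
def rot(yaw,tilt=0):
    # tool x down, tool y (jaw) at world yaw; tilt (rad) about the box y axis: >0 swings fingertips to the robot (body leans back)
    ty=np.array([np.cos(yaw),np.sin(yaw),0]); tx=np.array([0,0,-1.]); M=np.stack([tx,ty,np.cross(tx,ty)],1)
    by=np.array([-np.sin(A),np.cos(A),0]); return R.from_rotvec(by*tilt)*R.from_matrix(M)
def plan(wps,start=None):
    """wps: list of (pos, R, nrows); straight lines from current"""
    s=arm.read_state(); p=np.array(s['ee_pos']); r=q2R(s['tool_rot'])
    if start: p,r=start
    for (P,Rt,n) in wps:
        P0,r0=p.copy(),r; rv=(Rt*r0.inv()).as_rotvec() if not isinstance(Rt,tuple) else Rt[1]
        if isinstance(Rt,tuple): Rt=Rt[0]
        for i in range(1,n+1):
            pt=P0+(P-P0)*i/n; rt=R.from_rotvec(rv*i/n)*r0
            d=r.inv().apply(pt-p)*1000; w=(r.inv()*rt).as_rotvec()/np.radians(6)
            d=d.round(1)+0.; w=w.round(2)+0.
            o=dict(zip(['dx','dy','dz','wx','wy','wz'],np.r_[d,w]))
            print('{'+', '.join('"%s": %g'%(k,v) for k,v in o.items() if v)+'},', '|%.0fmm %.1fdeg'%(np.linalg.norm(d),np.linalg.norm(w)*6))
            p=p+r.apply(d/1000); r=r*R.from_rotvec(w*np.radians(6))
    print('end',p.round(4),r.as_matrix().round(3).tolist()); return p,r
E
python3 - <<'E'
from h import *
p,d=arm.capture('scene'); W=cloud('scene',d,arm.calibration('scene'))
p2,d2=arm.capture('top'); W2=cloud('top',d2,arm.calibration('top'))
Q=np.r_[W.reshape(-1,3),W2.reshape(-1,3)]
a=np.array([.233,-.633]);b=box(.047,0,0)[:2]
for t in np.linspace(0,1,12):
    c=a+(b-a)*t; m=np.hypot(*(Q[:,:2]-c).T)<.14
    print(c.round(2), m.sum(), np.nanmax(Q[m,2]).round(3) if m.sum() else None)
s=st(); yaw=np.radians(106.2)
print(box(.047,0,.27))
r0=q2R(s['tool_rot']); Rt=rot(yaw); dy=np.radians(176.0)
plan([(box(.047,0,.27),(Rt,np.array([0,0,dy])),24)])
E
```

```text
[ 0.23 -0.63] 5324 0.306
[ 0.27 -0.57] 4606 0.306
[ 0.3 -0.5] 3989 0.306
[ 0.33 -0.43] 4825 0.023
[ 0.37 -0.37] 7561 0.03
[ 0.4 -0.3] 10890 0.03
[ 0.43 -0.23] 13902 0.03
[ 0.46 -0.17] 14315 0.135
[ 0.5 -0.1] 14352 0.136
[ 0.53 -0.03] 15610 0.157
[0.56 0.03] 18452 0.16
[0.6 0.1] 20369 0.16
t 1.3 tcp [ 0.2332 -0.6334  0.3028] q [ 0.1241  0.6961  0.1241 -0.6961] F [ 0.6  0.  -0.3] g 0.9999850222046412 j [-1.256  0.116  1.442 -0.     1.584 -0.038]
[0.5973338  0.10111258 0.27      ]
{"dx": 1.4, "dy": -23.5, "dz": -24.8, "wx": -1.22}, |34mm 7.3deg
{"dx": 1.3, "dy": -20.1, "dz": -27.6, "wx": -1.22}, |34mm 7.3deg
{"dx": 1.4, "dy": -16.4, "dz": -30, "wx": -1.23}, |34mm 7.4deg
{"dx": 1.4, "dy": -12.5, "dz": -31.8, "wx": -1.22}, |34mm 7.3deg
{"dx": 1.3, "dy": -8.3, "dz": -33.1, "wx": -1.22}, |34mm 7.3deg
{"dx": 1.4, "dy": -4.1, "dz": -33.9, "wx": -1.22}, |34mm 7.3deg
{"dx": 1.4, "dy": 0.4, "dz": -34.2, "wx": -1.23}, |34mm 7.4deg
{"dx": 1.3, "dy": 4.7, "dz": -33.8, "wx": -1.22}, |34mm 7.3deg
{"dx": 1.4, "dy": 9, "dz": -33, "wx": -1.22}, |34mm 7.3deg
{"dx": 1.3, "dy": 13.1, "dz": -31.5, "wx": -1.
[... 282 characters left out ...]
"dy": 29.3, "dz": -17.5, "wx": -1.22}, |34mm 7.3deg
{"dx": 1.3, "dy": 31.4, "dz": -13.6, "wx": -1.23}, |34mm 7.4deg
{"dx": 1.4, "dy": 32.8, "dz": -9.4, "wx": -1.22}, |34mm 7.3deg
{"dx": 1.4, "dy": 33.8, "dz": -5.2, "wx": -1.22}, |34mm 7.3deg
{"dx": 1.3, "dy": 34.1, "dz": -0.9, "wx": -1.22}, |34mm 7.3deg
{"dx": 1.4, "dy": 34, "dz": 3.6, "wx": -1.22}, |34mm 7.3deg
{"dx": 1.4, "dy": 33.3, "dz": 7.8, "wx": -1.23}, |34mm 7.4deg
{"dx": 1.3, "dy": 31.9, "dz": 12, "wx": -1.22}, |34mm 7.3deg
{"dx": 1.4, "dy": 30.2, "dz": 16, "wx": -1.22}, |34mm 7.3deg
{"dx": 1.3, "dy": 27.9, "dz": 19.7, "wx": -1.22}, |34mm 7.3deg
end [0.5973 0.1011 0.27  ] [[0.0, -0.279, 0.96], [-0.0, 0.96, 0.279], [-1.0, -0.0, 0.0]]
```

The corridor to the box is clear, and nothing under the path stands above 0.16 m. Moving with the jaw closing on the way.

{"op": "servo_tool", "data": {
  "targets": [
    {"dx":0,"dy":-23.5,"dz":-25,"wx":-1.22,"jaw":0},
    {"dx":0,"dy":-20,"dz":-27.5,"wx":-1.22,"jaw":0},
    {"dx":0,"dy":-16.5,"dz":-30,"wx":-1.22,"jaw":0},
    {"dx":0,"dy":-12.5,"dz":-32,"wx":-1.22,"jaw":0},
    {"dx":0,"dy":-8.5,"dz":-33,"wx":-1.22,"jaw":0},
    {"dx":0,"dy":-4,"dz":-34,"wx":-1.22,"jaw":0},
    {"dx":0,"dy":0.5,"dz":-34,"wx":-1.22,"jaw":0},
    {"dx":0,"dy":4.5,"dz":-34,"wx":-1.22,"jaw":0},
    {"dx":0,"dy":9,"dz":-33,"wx":-1.22,"jaw":0},
    {"dx":0,"dy":13,"dz":-31.5,"wx":-1.22,"jaw":0},
    {"dx":0,"dy":17,"dz":-29.5,"wx":-1.22,"jaw":0},
    {"dx":0,"dy":20.5,"dz":-27,"wx":-1.22,"jaw":0}
  ],
  "force": 20
}}

```text
$.targets[0]: bad value
```

Run:
```python
from h import *
s=st()
Rt=rot(np.radians(106.2)); rv=(Rt*q2R(s['tool_rot']).inv()).as_rotvec(); print(np.degrees(rv))
plan([(box(.047,0,.265),Rt,12)])
```

```text
t 1.3 tcp [ 0.2332 -0.6334  0.3028] q [ 0.1241  0.6961  0.1241 -0.6961] F [ 0.6  0.  -0.3] g 0.9999850222046412 j [-1.256  0.116  1.442 -0.     1.584 -0.038]
[-2.58820975e-04  9.72838932e-04  1.75986885e+02]
{"dx": 3.1, "dy": -47, "dz": -49.6, "wx": -2.44}, |68mm 14.6deg
{"dx": 3.2, "dy": -32.8, "dz": -59.9, "wx": -2.45}, |68mm 14.7deg
{"dx": 3.1, "dy": -16.7, "dz": -66.3, "wx": -2.44}, |68mm 14.6deg
{"dx": 3.2, "dy": 0.7, "dz": -68.3, "wx": -2.45}, |68mm 14.7deg
{"dx": 3.1, "dy": 18, "dz": -65.9, "wx": -2.44}, |68mm 14.6deg
{"dx": 3.2, "dy": 34, "dz": -59.2, "wx": -2.45}, |68mm 14.7deg
{"dx": 3.1, "dy": 48, "dz": -48.7, "wx": -2.44}, |68mm 14.6deg
{"dx": 3.2, "dy": 58.7, "dz": -34.9, "wx": -2.44}, |68mm 14.6deg
{"dx": 3.1, "dy": 65.7, "dz": -19, "wx": -2.45}, |68mm 14.7deg
{"dx": 3.2, "dy": 68.2, "dz": -1.7, "wx": -2.44}, |68mm 14.6deg
{"dx": 3.1, "dy": 66.5, "dz": 15.7, "wx": -2.45}, |68mm 14.7deg
{"dx": 3.1, "dy": 60.4, "dz": 32, "wx": -2.44}, |68mm 14.6deg
end [0.5974 0.1011 0.265 ] [[0.0, -0.279, 0.96], [-0.0, 0.96, 0.279], [-1.0, -0.0, 0.0]]
```

{"op": "servo_tool", "data": {
  "targets": [
    {"dx":0,"dy":-23.5,"dz":-25,"wx":-1.22,"wy":0,"wz":0,"jaw":0},
    {"dx":0,"dy":-20,"dz":-27.5,"wx":-1.22,"wy":0,"wz":0,"jaw":0},
    {"dx":0,"dy":-16.5,"dz":-30,"wx":-1.22,"wy":0,"wz":0,"jaw":0},
    {"dx":0,"dy":-12.5,"dz":-32,"wx":-1.22,"wy":0,"wz":0,"jaw":0},
    {"dx":0,"dy":-8.5,"dz":-33,"wx":-1.22,"wy":0,"wz":0,"jaw":0},
    {"dx":0,"dy":-4,"dz":-34,"wx":-1.22,"wy":0,"wz":0,"jaw":0},
    {"dx":0,"dy":0.5,"dz":-34,"wx":-1.22,"wy":0,"wz":0,"jaw":0},
    {"dx":0,"dy":4.5,"dz":-34,"wx":-1.22,"wy":0,"wz":0,"jaw":0},
    {"dx":0,"dy":9,"dz":-33,"wx":-1.22,"wy":0,"wz":0,"jaw":0},
    {"dx":0,"dy":13,"dz":-31.5,"wx":-1.22,"wy":0,"wz":0,"jaw":0},
    {"dx":0,"dy":17,"dz":-29.5,"wx":-1.22,"wy":0,"wz":0,"jaw":0},
    {"dx":0,"dy":20.5,"dz":-27,"wx":-1.22,"wy":0,"wz":0,"jaw":0}
  ],
  "force": 20
}}

```text
clock: 2.5
ee_pos: [0.4158, -0.2651, 0.303]
tool_rot: [0.574, 0.414, 0.573, -0.414]
wrist_force: [0.6, 0.2, -0.8]
grip_width: 0.025
```

```bash
sed -i "s/for k,v in o.items() if v)/for k,v in o.items())/" h.py
python3 - <<'E'
from h import *
s=st()
Rt=rot(np.radians(106.2)); rv=(Rt*q2R(s['tool_rot']).inv()).as_rotvec(); print(np.degrees(rv))
plan([(box(.047,0,.265),Rt,12)])
E
```

```text
t 2.5 tcp [ 0.4158 -0.2651  0.303 ] q [ 0.5735  0.4139  0.5731 -0.4139] F [ 0.6  0.2 -0.8] g 0.024936577440953903 j [-0.619 -0.288  1.82   0.     1.609 -0.94 ]
[-5.28447490e-03  3.26498696e-02  8.78521809e+01]
{"dx": 3.2, "dy": 24, "dz": -24.2, "wx": -1.22, "wy": 0, "wz": 0}, |34mm 7.3deg
{"dx": 3.1, "dy": 26.8, "dz": -21, "wx": -1.22, "wy": 0, "wz": 0}, |34mm 7.3deg
{"dx": 3.2, "dy": 29.3, "dz": -17.3, "wx": -1.22, "wy": 0, "wz": 0}, |34mm 7.3deg
{"dx": 3.1, "dy": 31.3, "dz": -13.5, "wx": -1.22, "wy": 0, "wz": 0}, |34mm 7.3deg
{"dx": 3.2, "dy": 32.7, "dz": -9.4, "wx": -1.22, "wy": 0, "wz": 0}, |34mm 7.3deg
{"dx": 3.2, "dy": 33.7, "dz": -5.2, "wx": -1.22, "wy": 0, "wz": 0}, |34mm 7.3deg
{"dx": 3.1, "dy": 34.1, "dz": -0.8, "wx": -1.22, "wy": 0, "wz": 0}, |34mm 7.3deg
{"dx": 3.2, "dy": 33.8, "dz": 3.5, "wx": -1.22, "wy": 0, "wz": 0}, |34mm 7.3deg
{"dx": 3.2, "dy": 33.2, "dz": 7.9, "wx": -1.22, "wy": 0, "wz": 0}, |34mm 7.3deg
{"dx": 3.1, "dy": 31.9, "dz": 11.9, "wx": -1.22, "wy": 0, "wz": 0}, |34mm 7.3deg
{"dx": 3.2, "dy": 30.1, "dz": 16, "wx": -1.22, "wy": 0, "wz": 0}, |34mm 7.3deg
{"dx": 3.1, "dy": 27.8, "dz": 19.6, "wx": -1.22, "wy": 0, "wz": 0}, |34mm 7.3deg
end [0.5973 0.1011 0.265 ] [[0.0, -0.279, 0.96], [-0.0, 0.96, 0.279], [-1.0, -0.0, 0.0]]
```

{"op": "servo_tool", "data": {
  "targets": [
    {"dx":3,"dy":24,"dz":-24,"wx":-1.22,"wy":0,"wz":0,"jaw":0},
    {"dx":3,"dy":27,"dz":-21,"wx":-1.22,"wy":0,"wz":0,"jaw":0},
    {"dx":3,"dy":29.5,"dz":-17.5,"wx":-1.22,"wy":0,"wz":0,"jaw":0},
    {"dx":3,"dy":31.5,"dz":-13.5,"wx":-1.22,"wy":0,"wz":0,"jaw":0},
    {"dx":3,"dy":32.5,"dz":-9.5,"wx":-1.22,"wy":0,"wz":0,"jaw":0},
    {"dx":3,"dy":33.5,"dz":-5,"wx":-1.22,"wy":0,"wz":0,"jaw":0},
    {"dx":3,"dy":34,"dz":-1,"wx":-1.22,"wy":0,"wz":0,"jaw":0},
    {"dx":3,"dy":34,"dz":3.5,"wx":-1.22,"wy":0,"wz":0,"jaw":0},
    {"dx":3,"dy":33,"dz":8,"wx":-1.22,"wy":0,"wz":0,"jaw":0},
    {"dx":3,"dy":32,"dz":12,"wx":-1.22,"wy":0,"wz":0,"jaw":0},
    {"dx":3,"dy":30,"dz":16,"wx":-1.22,"wy":0,"wz":0,"jaw":0},
    {"dx":3,"dy":28,"dz":19.5,"wx":-1.22,"wy":0,"wz":0,"jaw":0}
  ]
}}

```text
clock: 3.7
ee_pos: [0.5995, 0.1004, 0.2667]
tool_rot: [0.7, -0.1, 0.7, 0.1]
wrist_force: [-0.6, 0.4, 0.1]
grip_width: 0.0
```

Run:
```python
from h import *
s=st(); p,d=look('wrist','w1.png'); c=arm.calibration('wrist'); print(c)
for t in ['button_top','handle_bar']:
    for x in arm.place_of('wrist',t)[:2]: print(t,x['p'],toW('wrist',x['position'],c).round(4))
Rt=rot(np.radians(106.2))
plan([(box(.047,0,.245),Rt,4)])
```

```text
t 3.7 tcp [0.5995 0.1004 0.2667] q [ 0.7001 -0.0997  0.7     0.0996] F [-0.6  0.4  0.1] g 0.0004914205984448731 j [ 0.124 -0.018  1.639 -0.     1.521 -1.73 ]
{'mtx': array([[297.31863964,   0.        , 255.37432121],
       [  0.        , 297.31863964, 190.20086032],
       [  0.        ,   0.        ,   1.        ]]), 'position': array([0.52584698, 0.08149269, 0.34825169]), 'attitude': array([0.08424752, 0.59035301, 0.79460859, 0.11394238])}
button_top 0.79 [0.5971 0.1033 0.159 ]
handle_bar 0.95 [0.5223 0.0809 0.1447]
{"dx": 5.3, "dy": 0.3, "dz": -0.4, "wx": -0.01, "wy": 0, "wz": 0}, |5mm 0.1deg
{"dx": 5.2, "dy": 0.3, "dz": -0.4, "wx": 0, "wy": -0.01, "wz": 0}, |5mm 0.1deg
{"dx": 5.3, "dy": 0.4, "dz": -0.4, "wx": -0.01, "wy": 0, "wz": 0}, |5mm 0.1deg
{"dx": 5.3, "dy": 0.3, "dz": -0.4, "wx": -0.01, "wy": 0, "wz": 0}, |5mm 0.1deg
end [0.5974 0.1011 0.245 ] [[-0.0, -0.279, 0.96], [0.0, 0.96, 0.279], [-1.0, 0.0, -0.0]]
```

View pics/w1.png

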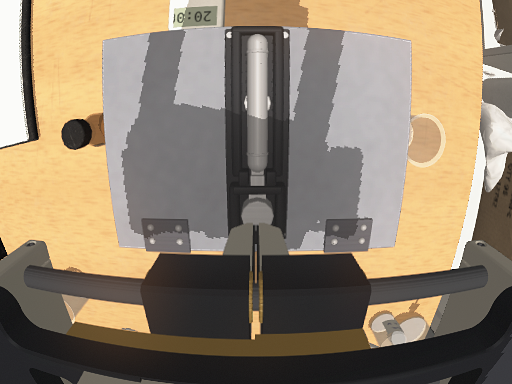

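The wrist view shows the closed fingers over the round button at about (257,212), with the handle bar at (257,105). Network points agree with the box model to within 2 mm. Descending.

{"op": "servo_tool", "data": {
  "targets": [
    {"dx":7,"dy":0.5,"dz":-0.5,"wx":0,"wy":0,"wz":0,"jaw":0},
    {"dx":7,"dy":0.5,"dz":-0.5,"wx":0,"wy":0,"wz":0,"jaw":0},
    {"dx":7,"dy":0.5,"dz":-0.5,"wx":0,"wy":0,"wz":0,"jaw":0},
    {"dx":3,"dy":0,"dz":0,"wx":0,"wy":0,"wz":0,"jaw":0},
    {"dx":2,"dy":0,"dz":0,"wx":0,"wy":0,"wz":0,"jaw":0},
    {"dx":0,"dy":0,"dz":0,"wx":0,"wy":0,"wz":0,"jaw":0}
  ]
}}

```text
clock: 4.45
ee_pos: [0.5971, 0.0996, 0.2409]
tool_rot: [0.7, -0.098, 0.7, 0.098]
wrist_force: [0.3, -0.3, 0.3]
grip_width: 0.005
```

{"op": "servo_tool", "data": {
  "targets": [
    {"dx":2,"dy":0,"dz":0,"wx":0,"wy":0,"wz":0,"jaw":0},
    {"dx":1,"dy":0,"dz":0,"wx":0,"wy":0,"wz":0,"jaw":0},
    {"dx":0,"dy":0,"dz":0,"wx":0,"wy":0,"wz":0,"jaw":0}
  ]
}}

```text
clock: 4.75
ee_pos: [0.5972, 0.0998, 0.2383]
tool_rot: [0.701, -0.098, 0.7, 0.098]
wrist_force: [-4.2, -2.1, 6.2]
grip_width: 0.004
```

Run:
```python
from h import *
s=st(); p,d=look('wrist','w2.png'); c=arm.calibration('wrist'); 
print(s['wrist_torque'])
for t in ['button_top','handle_bar']:
    for x in arm.place_of('wrist',t)[:2]: print(t,x['p'],toW('wrist',x['position'],c).round(4))
```

```text
t 4.75 tcp [0.5972 0.0998 0.2383] q [ 0.7005 -0.0978  0.7001  0.0976] F [-4.2 -2.1  6.2] g 0.003720996331764085 j [ 0.124 -0.01   1.677 -0.     1.474 -1.724]
[-0.37436871  0.4878341   0.00092944]
button_top 0.86 [0.5935 0.1019 0.1575]
button_top 0.44 [0.5177 0.0784 0.149 ]
handle_bar 0.91 [0.5261 0.0754 0.1484]
```

View pics/w2.png

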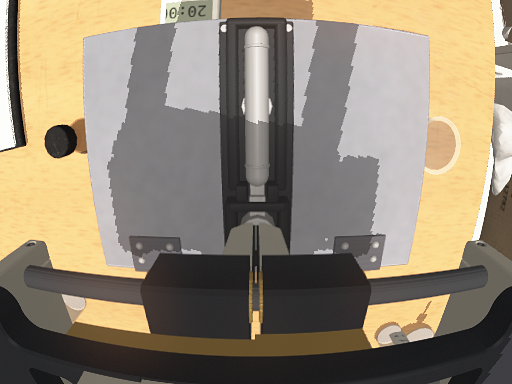

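The handle is still stowed and the fingers are on the button at 6 N. Pressing further.

{"op": "servo_tool", "data": {
  "targets": [
    {"dx":1,"dy":0,"dz":0,"wx":0,"wy":0,"wz":0,"jaw":0},
    {"dx":1,"dy":0,"dz":0,"wx":0,"wy":0,"wz":0,"jaw":0},
    {"dx":0,"dy":0,"dz":0,"wx":0,"wy":0,"wz":0,"jaw":0}
  ]
}}

```text
clock: 5.2
ee_pos: [0.5973, 0.0998, 0.2361]
tool_rot: [0.701, -0.098, 0.7, 0.098]
wrist_force: [-2.3, -2.1, 3.7]
grip_width: 0.007
```

Run:
```python
from h import *
s=st(); p,d=look('wrist','w3.png'); c=arm.calibration('wrist'); 
for t in ['button_top','handle_bar']:
    for x in arm.place_of('wrist',t)[:2]: print(t,x['p'],toW('wrist',x['position'],c).round(4))
```

```text
t 5.2 tcp [0.5973 0.0998 0.2361] q [ 0.7005 -0.0978  0.7001  0.0976] F [-2.3 -2.1  3.7] g 0.006635338946407004 j [ 0.124 -0.009  1.68  -0.     1.47  -1.724]
button_top 0.65 [0.593  0.1002 0.1553]
button_top 0.15 [0.5221 0.075  0.1774]
handle_bar 0.78 [0.5216 0.0756 0.1765]
```

View pics/w3.png

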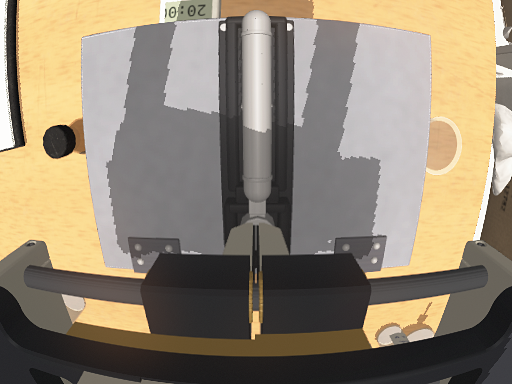

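The handle bar now sits higher (z≈0.177 m), so it has popped. Going up and over to the handle.

Run:
```python
from h import *
Rt=rot(np.radians(106.2)); p=np.array(arm.read_state()['ee_pos'])
h=np.array([.5232,.0788,0])
plan([(p+[0,0,.04],Rt,3),(h+[0,0,.277],Rt,4),(h+[0,0,.237],Rt,5)])
```

```text
{"dx": -13.3, "dy": 0, "dz": 0, "wx": -0.02, "wy": 0, "wz": 0}, |13mm 0.1deg
{"dx": -13.4, "dy": 0, "dz": 0, "wx": -0.02, "wy": 0, "wz": 0}, |13mm 0.1deg
{"dx": -13.3, "dy": 0, "dz": 0, "wx": -0.01, "wy": 0, "wz": 0}, |13mm 0.1deg
{"dx": -0.3, "dy": 0.1, "dz": -19.2, "wx": 0, "wy": 0, "wz": 0}, |19mm 0.0deg
{"dx": -0.2, "dy": 0.1, "dz": -19.3, "wx": 0, "wy": 0, "wz": 0}, |19mm 0.0deg
{"dx": -0.3, "dy": 0.2, "dz": -19.2, "wx": 0, "wy": 0, "wz": 0}, |19mm 0.0deg
{"dx": -0.3, "dy": 0.1, "dz": -19.3, "wx": 0, "wy": 0, "wz": 0}, |19mm 0.0deg
{"dx": 8, "dy": 0, "dz": 0, "wx": 0, "wy": 0, "wz": 0}, |8mm 0.0deg
{"dx": 8, "dy": 0, "dz": 0, "wx": 0, "wy": 0, "wz": 0}, |8mm 0.0deg
{"dx": 8, "dy": 0, "dz": 0, "wx": 0, "wy": 0, "wz": 0}, |8mm 0.0deg
{"dx": 8, "dy": 0, "dz": 0, "wx": 0, "wy": 0, "wz": 0}, |8mm 0.0deg
{"dx": 8, "dy": 0, "dz": 0, "wx": 0, "wy": 0, "wz": 0}, |8mm 0.0deg
end [0.5232 0.0788 0.237 ] [[0.0, -0.279, 0.96], [-0.0, 0.96, 0.279], [-1.0, -0.0, 0.0]]
```

{"op": "servo_tool", "data": {
  "targets": [
    {"dx":-14,"dy":0,"dz":0,"wx":0,"wy":0,"wz":0,"jaw":0},
    {"dx":-14,"dy":0,"dz":0,"wx":0,"wy":0,"wz":0,"jaw":0},
    {"dx":-14,"dy":0,"dz":0,"wx":0,"wy":0,"wz":0,"jaw":20},
    {"dx":0,"dy":0,"dz":-19,"wx":0,"wy":0,"wz":0,"jaw":55},
    {"dx":0,"dy":0.5,"dz":-19,"wx":0,"wy":0,"wz":0,"jaw":55},
    {"dx":0,"dy":0,"dz":-19,"wx":0,"wy":0,"wz":0,"jaw":55},
    {"dx":0,"dy":0,"dz":-20,"wx":0,"wy":0,"wz":0,"jaw":55},
    {"dx":0,"dy":0,"dz":0,"wx":0,"wy":0,"wz":0,"jaw":55}
  ]
}}

```text
clock: 6.15
ee_pos: [0.5218, 0.0791, 0.2793]
tool_rot: [0.701, -0.098, 0.7, 0.098]
wrist_force: [-0.3, 0.5, 0.5]
grip_width: 0.473
```

Run:
```python
from h import *
s=st(); p,d=look('wrist','w4.png'); c=arm.calibration('wrist'); 
for n in ['wrist','scene','top']:
    if n!='wrist': look(n,n+'1.png')
    c=arm.calibration(n)
    for x in arm.place_of(n,'handle_bar')[:2]: print(n,x['p'],toW(n,x['position'],c).round(4))
```

```text
t 6.15 tcp [0.5218 0.0791 0.2793] q [ 0.7009 -0.0977  0.6997  0.0977] F [-0.3  0.5  0.5] g 0.47328985924612255 j [ 0.102 -0.202  1.787  0.     1.555 -1.746]
wrist 0.66 [0.5219 0.077  0.1778]
scene 0.56 [0.5223 0.0795 0.1747]
top 0.47 [0.5243 0.0809 0.1781]
```

View pics/w4.png

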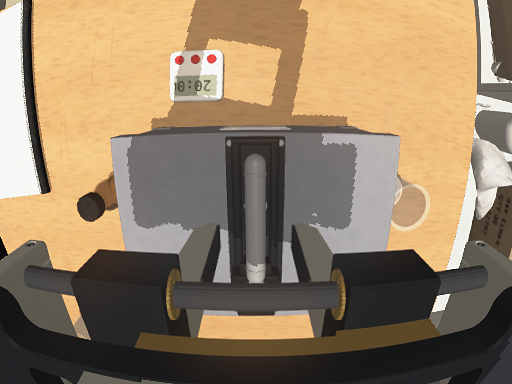

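The bar at (256,210) lies midway between the open fingers. Descending and gripping across the middle.

{"op": "servo_tool", "data": {
  "targets": [
    {"dx":10,"dy":0,"dz":0.5,"wx":0,"wy":0,"wz":0,"jaw":50},
    {"dx":10,"dy":0,"dz":0.5,"wx":0,"wy":0,"wz":0,"jaw":50},
    {"dx":10,"dy":0,"dz":0,"wx":0,"wy":0,"wz":0,"jaw":50},
    {"dx":8,"dy":0,"dz":0,"wx":0,"wy":0,"wz":0,"jaw":50},
    {"dx":3,"dy":0,"dz":0,"wx":0,"wy":0,"wz":0,"jaw":30},
    {"dx":0,"dy":0,"dz":0,"wx":0,"wy":0,"wz":0,"jaw":10},
    {"dx":0,"dy":0,"dz":0,"wx":0,"wy":0,"wz":0,"jaw":8},
    {"dx":0,"dy":0,"dz":0,"wx":0,"wy":0,"wz":0,"jaw":8},
    {"dx":0,"dy":0,"dz":0,"wx":0,"wy":0,"wz":0,"jaw":8}
  ],
  "force": 25
}}

```text
clock: 7.35
ee_pos: [0.524, 0.0796, 0.2371]
tool_rot: [0.701, -0.098, 0.7, 0.098]
wrist_force: [-0.2, 0.6, -0.8]
grip_width: 0.158
```

{"op": "servo_tool", "data": {
  "targets": [
    {"dx":0,"dy":0,"dz":0,"wx":0.8,"wy":0,"wz":0,"jaw":8},
    {"dx":0,"dy":0,"dz":0,"wx":1.2,"wy":0,"wz":0,"jaw":8},
    {"dx":0,"dy":0,"dz":0,"wx":1.2,"wy":0,"wz":0,"jaw":8},
    {"dx":0,"dy":0,"dz":0,"wx":1.2,"wy":0,"wz":0,"jaw":8},
    {"dx":0,"dy":0,"dz":0,"wx":1.2,"wy":0,"wz":0,"jaw":8},
    {"dx":0,"dy":0,"dz":0,"wx":1.2,"wy":0,"wz":0,"jaw":8},
    {"dx":0,"dy":0,"dz":0,"wx":1.2,"wy":0,"wz":0,"jaw":8}
  ]
}}

```text
clock: 8.05
ee_pos: [0.524, 0.0789, 0.2371]
tool_rot: [0.679, 0.197, 0.679, -0.198]
wrist_force: [-1.6, -8.3, 1.2]
grip_width: 0.144
```

{"op": "servo_tool", "data": {
  "targets": [
    {"dx":0,"dy":0,"dz":0,"wx":1.2,"wy":0,"wz":0,"jaw":8},
    {"dx":0,"dy":0,"dz":0,"wx":1.2,"wy":0,"wz":0,"jaw":8},
    {"dx":0,"dy":0,"dz":0,"wx":1.2,"wy":0,"wz":0,"jaw":8},
    {"dx":0,"dy":0,"dz":0,"wx":1.2,"wy":0,"wz":0,"jaw":8},
    {"dx":0,"dy":0,"dz":0,"wx":1.2,"wy":0,"wz":0,"jaw":8},
    {"dx":0,"dy":0,"dz":0,"wx":0.8,"wy":0,"wz":0,"jaw":8},
    {"dx":0,"dy":0,"dz":0,"wx":0,"wy":0,"wz":0,"jaw":8}
  ]
}}

```text
clock: 8.75
ee_pos: [0.5235, 0.0785, 0.2369]
tool_rot: [0.568, 0.42, 0.568, -0.422]
wrist_force: [-7.2, -11.6, 1.8]
grip_width: 0.142
```

Run:
```python
from h import *
s=st(); print(s['wrist_torque'],np.degrees((rot(np.radians(16.2))*q2R(s['tool_rot']).inv()).as_rotvec()))
look('wrist','w5.png')
```

```text
t 8.75 tcp [0.5235 0.0785 0.2369] q [ 0.5681  0.4202  0.5678 -0.4223] F [ -7.2 -11.6   1.8] g 0.14233192438883183 j [ 0.102 -0.179  1.836 -0.003  1.486 -0.192]
[-2.04074651  1.13311259  0.0304079 ] [ 0.15658805 -0.08274012 -0.66810873]
```

View pics/w5.png

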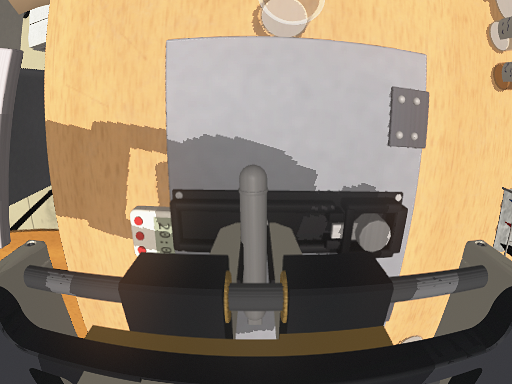

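The handle is turned to within 0.7° of a quarter turn: the bar is at (253,185) in the camera's upright and the tray runs across it. I'll nudge it onto its stop, release, and shift to the left arm of the bar.

{"op": "servo_tool", "data": {
  "targets": [
    {"dx":0,"dy":0,"dz":0,"wx":0.3,"wy":0,"wz":0,"jaw":8},
    {"dx":0,"dy":0,"dz":0,"wx":0,"wy":0,"wz":0,"jaw":8},
    {"dx":0,"dy":0,"dz":0,"wx":0,"wy":0,"wz":0,"jaw":32},
    {"dx":0,"dy":0,"dz":0,"wx":-0.2,"wy":0,"wz":0,"jaw":32},
    {"dx":-1,"dy":0,"dz":-8,"wx":0,"wy":0,"wz":0,"jaw":32},
    {"dx":-1,"dy":0,"dz":-10,"wx":0,"wy":0,"wz":0,"jaw":32},
    {"dx":-1,"dy":0,"dz":-10,"wx":0,"wy":0,"wz":0,"jaw":32},
    {"dx":0,"dy":0,"dz":0,"wx":0,"wy":0,"wz":0,"jaw":32}
  ]
}}

```text
clock: 9.6
ee_pos: [0.5156, 0.1079, 0.24]
tool_rot: [0.567, 0.423, 0.567, -0.423]
wrist_force: [-0.8, -0.6, 0.0]
grip_width: 0.344
```

Run:
```python
from h import *
s=st(); print(s['wrist_torque'],np.degrees((rot(np.radians(16.2))*q2R(s['tool_rot']).inv()).as_rotvec()))
look('wrist','w6.png')
for n in ['wrist','scene','top']:
    if n!='wrist': look(n,n+'2.png')
    c=arm.calibration(n)
    for x in arm.place_of(n,'handle_bar')[:2]: print(n,x['p'],toW(n,x['position'],c).round(4))
```

```text
t 9.6 tcp [0.5156 0.1079 0.24  ] q [ 0.5669  0.4229  0.5668 -0.4226] F [-0.8 -0.6  0. ] g 0.34393645452316407 j [ 0.158 -0.187  1.839  0.     1.49  -0.132]
[-0.01462289 -0.1080243   0.01443058] [-0.01885169  0.01584665 -0.37609704]
wrist 0.7 [0.5202 0.0789 0.1741]
scene 0.53 [0.5201 0.0795 0.1777]
```

View pics/w6.png

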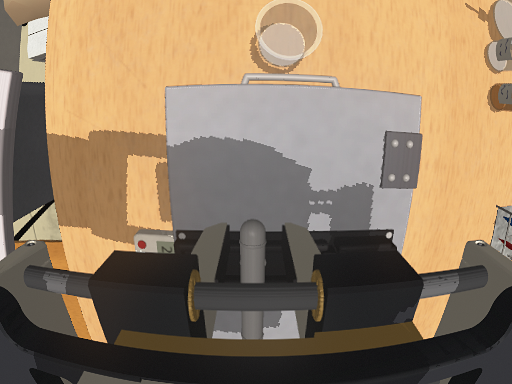

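{"op": "servo_tool", "data": {
  "targets": [
    {"dx":0,"dy":0,"dz":0,"wx":0,"wy":0,"wz":0,"jaw":20},
    {"dx":0,"dy":0,"dz":0,"wx":0,"wy":0,"wz":0,"jaw":8},
    {"dx":0,"dy":0,"dz":0,"wx":0,"wy":0,"wz":0,"jaw":8},
    {"dx":0,"dy":0,"dz":0,"wx":0,"wy":0,"wz":0,"jaw":8}
  ],
  "force": 35
}}

```text
clock: 10.3
ee_pos: [0.5155, 0.1063, 0.2396]
tool_rot: [0.566, 0.423, 0.567, -0.424]
wrist_force: [-7.9, -2.0, 2.9]
grip_width: 0.143
```

```bash
cat >> h.py <<'E'
def boxc(p): d=np.array(p[:2])-C; return np.array([d[0]*np.cos(A)+d[1]*np.sin(A),-d[0]*np.sin(A)+d[1]*np.cos(A),p[2]])
H=(.088,.110)
E
python3 - <<'E'
from h import *
s=st(); b=boxc(s['ee_pos']); print('tcp box',b)
r0=np.array([b[0]-H[0],(b[2]-.065)-H[1]]); print('bar rel hinge',r0)
w=[]
def bar(th): c,s_=np.cos(th),np.sin(th); return np.array([r0[0]*c+r0[1]*s_, -r0[0]*s_+r0[1]*c])
N=24
for i in range(1,N+1):
    th=np.radians(50)*i/N; ti=np.radians(20)*i/N
    q=bar(th); Rt=rot(np.radians(16.2),ti); g=box(q[0]+H[0],b[1],q[1]+H[1])
    w.append((g-Rt.apply([.065,0,0]),Rt,1))
print(rot(np.radians(16.2),np.radians(20)).apply([1,0,0]))
plan(w)
E
```

```text
t 10.3 tcp [0.5155 0.1063 0.2396] q [ 0.566   0.4226  0.567  -0.4237] F [-7.9 -2.   2.9] g 0.14330731873265157 j [ 0.155 -0.187  1.839 -0.     1.492 -0.133]
tcp box [-0.03019179  0.02778839  0.23960272]
bar rel hinge [-0.11819179  0.06460272]
[-0.32843978 -0.09542058 -0.93969262]
{"dx": -4.3, "dy": 3.4, "dz": 0, "wx": 0.05, "wy": 0, "wz": -0.12}, |5mm 0.8deg
{"dx": -4.1, "dy": 3.4, "dz": 0, "wx": 0, "wy": 0, "wz": -0.14}, |5mm 0.8deg
{"dx": -4.2, "dy": 3.6, "dz": 0, "wx": 0, "wy": 0, "wz": -0.14}, |6mm 0.8deg
{"dx": -4.1, "dy": 3.6, "dz": 0, "wx": 0, "wy": 0, "wz": -0.14}, |5mm 0.8deg
{"dx": -4, "dy": 3.8, "dz": 0, "wx": 0, "wy": 0, "wz": -0.13}, |6mm 0.8deg
{"dx": -3.9, "dy": 3.8, "dz": 0, "wx": 0, "wy": 0, "wz": -0.14}, |5mm 0.8deg
{"dx": -3.9, "dy": 3.9, "dz": 0, "wx": 0, "wy": 0, "wz": -0.14}, |6mm 0.8deg
{"dx": -3.9, "dy": 4, "dz": 0, "wx": 0, "wy": 0, "wz": -0.14}, |6mm 0.8deg
{"dx": -3.7, "dy": 4.1, "dz": 0, "wx": 0, "wy": 0, "wz": -0.14}, |6mm 0.8deg
{"dx": -3.7, "dy": 4.1, "dz": 0, "wx": 0, "wy": 0, "wz": -0.14}, |6mm 0.8deg
{"dx": -3.6, "dy": 4.2, "dz": 0, "wx": 0, "wy": 0,
[... 422 characters left out ...]
2, "dy": 4.6, "dz": 0, "wx": 0, "wy": 0, "wz": -0.14}, |6mm 0.8deg
{"dx": -3.1, "dy": 4.8, "dz": 0, "wx": 0, "wy": 0, "wz": -0.14}, |6mm 0.8deg
{"dx": -2.9, "dy": 4.8, "dz": 0, "wx": 0, "wy": 0, "wz": -0.14}, |6mm 0.8deg
{"dx": -3, "dy": 4.9, "dz": 0, "wx": 0, "wy": 0, "wz": -0.14}, |6mm 0.8deg
{"dx": -2.8, "dy": 4.9, "dz": 0, "wx": 0, "wy": 0, "wz": -0.14}, |6mm 0.8deg
{"dx": -2.7, "dy": 5, "dz": 0, "wx": 0, "wy": 0, "wz": -0.14}, |6mm 0.8deg
{"dx": -2.7, "dy": 5.1, "dz": 0, "wx": 0, "wy": 0, "wz": -0.13}, |6mm 0.8deg
{"dx": -2.5, "dy": 5.1, "dz": 0, "wx": 0, "wy": 0, "wz": -0.14}, |6mm 0.8deg
end [0.6249 0.138  0.3031] [[-0.328, 0.903, 0.279], [-0.095, 0.262, -0.96], [-0.94, -0.342, -0.0]]
```

{"op": "servo_tool", "data": {
  "targets": [
    {"dx":-4.3,"dy":3,"dz":0,"wx":0,"wy":0,"wz":-0.14,"jaw":8},
    {"dx":-4.2,"dy":3.4,"dz":0,"wx":0,"wy":0,"wz":-0.14,"jaw":8},
    {"dx":-4.2,"dy":3.6,"dz":0,"wx":0,"wy":0,"wz":-0.14,"jaw":8},
    {"dx":-4.1,"dy":3.6,"dz":0,"wx":0,"wy":0,"wz":-0.14,"jaw":8},
    {"dx":-4,"dy":3.8,"dz":0,"wx":0,"wy":0,"wz":-0.14,"jaw":8},
    {"dx":-4,"dy":3.8,"dz":0,"wx":0,"wy":0,"wz":-0.14,"jaw":8}
  ]
}}

```text
clock: 10.9
ee_pos: [0.5364, 0.1123, 0.2629]
tool_rot: [0.546, 0.397, 0.585, -0.449]
wrist_force: [-10.4, -4.8, -2.3]
grip_width: 0.14
```

Run:
```python
from h import *
s=st(); p,d=look('scene','scene3.png')
```

```text
t 10.9 tcp [0.5364 0.1123 0.2629] q [ 0.5463  0.3965  0.5854 -0.449 ] F [-10.4  -4.8  -2.3] g 0.14007052132509745 j [ 0.164 -0.103  1.728 -0.011  1.609 -0.123]
```

View pics/scene3.png

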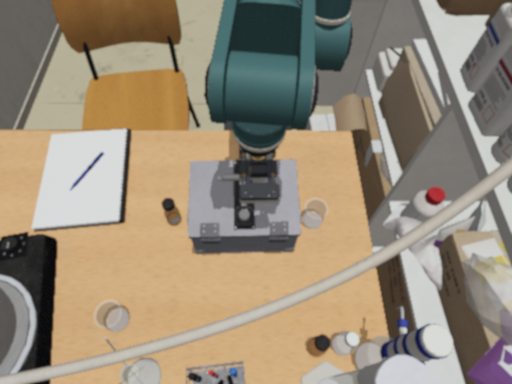

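```bash
cat >> h.py <<'E'
def lid_angle(cams=('scene','top'),pre=None):
    for n in cams:
        p,d=arm.capture(n); c=arm.calibration(n); W=cloud(n,d,c)
        if pre: cv2.imwrite('pics/%s_%s.png'%(pre,n),p[:,:,::-1])
        for k in arm.masks_of(n,'lid')[:1]:
            Q=W[k['region']]; Q=Q[np.isfinite(Q[:,0])]
            B=np.array([boxc(q) for q in Q]); 
            B=B[(B[:,2]>.1)&(abs(B[:,1])<.125)&(abs(B[:,1])>.04)]
            if len(B)<50: print(n,'few',len(B)); continue
            # 1D RANSAC in (x,z)
            best=0;rng=np.random.default_rng(0)
            for _ in range(300):
                i,j=rng.choice(len(B),2,replace=False); v=B[j,[0,2]]-B[i,[0,2]]; L=np.hypot(*v)
                if L<.04: continue
                nrm=np.array([-v[1],v[0]])/L; m=abs((B[:,[0,2]]-B[i,[0,2]])@nrm)<.003
                if m.sum()>best: best=m.sum();M=m
            X=B[M][:,[0,2]]; X0=X.mean(0); v=np.linalg.svd(X-X0,full_matrices=False)[2][0]; v=v*np.sign(v[1]) if abs(v[1])>.05 else v*-np.sign(v[0])
            print(n,'lid p%.2f n%d'%(k['p'],M.sum()),'angle deg',np.degrees(np.arctan2(v[1],-v[0])).round(1),'top-edge max z',B[M][:,2].max().round(3),'xz mean',X0.round(3))
E
python3 - <<'E'
from h import *
lid_angle()
st()
E
```

```text
scene lid p0.75 n4543 angle deg 11.6 top-edge max z 0.17 xz mean [0.014 0.148]
top lid p0.71 n2117 angle deg 12.1 top-edge max z 0.171 xz mean [-0.009  0.154]
t 11.15 tcp [0.5366 0.1124 0.2634] q [ 0.5467  0.397   0.5851 -0.4485] F [-9.8 -3.5  2.3] g 0.1392355759369491 j [ 0.164 -0.104  1.728 -0.011  1.608 -0.123]
```

The lid is rising as planned: about 12° measured against 12.5° commanded. I'll continue the arc.

{"op": "servo_tool", "data": {
  "targets": [
    {"dx":-3.9,"dy":3.9,"dz":0,"wx":0,"wy":0,"wz":-0.14,"jaw":8},
    {"dx":-3.9,"dy":4,"dz":0,"wx":0,"wy":0,"wz":-0.14,"jaw":8},
    {"dx":-3.8,"dy":4.1,"dz":0,"wx":0,"wy":0,"wz":-0.14,"jaw":8},
    {"dx":-3.7,"dy":4.1,"dz":0,"wx":0,"wy":0,"wz":-0.14,"jaw":8},
    {"dx":-3.6,"dy":4.2,"dz":0,"wx":0,"wy":0,"wz":-0.14,"jaw":8},
    {"dx":-3.6,"dy":4.3,"dz":0,"wx":0,"wy":0,"wz":-0.14,"jaw":8},
    {"dx":-3.5,"dy":4.4,"dz":0,"wx":0,"wy":0,"wz":-0.14,"jaw":8},
    {"dx":-3.4,"dy":4.5,"dz":0,"wx":0,"wy":0,"wz":-0.14,"jaw":8},
    {"dx":-3.3,"dy":4.5,"dz":0,"wx":0,"wy":0,"wz":-0.14,"jaw":8}
  ]
}}

```text
clock: 12.05
ee_pos: [0.5771, 0.1243, 0.2906]
tool_rot: [0.516, 0.357, 0.61, -0.484]
wrist_force: [-11.0, -4.6, 3.9]
grip_width: 0.141
```

{"op": "servo_tool", "data": {
  "targets": [
    {"dx":-3.2,"dy":4.6,"dz":0,"wx":0,"wy":0,"wz":-0.14,"jaw":8},
    {"dx":-3.2,"dy":4.6,"dz":0,"wx":0,"wy":0,"wz":-0.14,"jaw":8},
    {"dx":-3.1,"dy":4.8,"dz":0,"wx":0,"wy":0,"wz":-0.14,"jaw":8},
    {"dx":-3,"dy":4.8,"dz":0,"wx":0,"wy":0,"wz":-0.14,"jaw":8},
    {"dx":-2.9,"dy":4.9,"dz":0,"wx":0,"wy":0,"wz":-0.14,"jaw":8},
    {"dx":-2.8,"dy":4.9,"dz":0,"wx":0,"wy":0,"wz":-0.14,"jaw":8},
    {"dx":-2.8,"dy":5,"dz":0,"wx":0,"wy":0,"wz":-0.14,"jaw":8},
    {"dx":-2.7,"dy":5,"dz":0,"wx":0,"wy":0,"wz":-0.14,"jaw":8},
    {"dx":-2.5,"dy":5,"dz":0,"wx":0,"wy":0,"wz":-0.14,"jaw":8}
  ]
}}

```text
clock: 12.95
ee_pos: [0.6244, 0.1383, 0.3048]
tool_rot: [0.483, 0.317, 0.632, -0.516]
wrist_force: [-8.2, -4.0, 11.9]
grip_width: 0.139
```

Run:
```python
from h import *
st(); lid_angle(pre='l1'); look('wrist','w7.png')
```

```text
t 12.95 tcp [0.6244 0.1383 0.3048] q [ 0.4832  0.3168  0.6319 -0.5165] F [-8.2 -4.  11.9] g 0.13858517806919235 j [ 0.19   0.205  1.36  -0.037  1.928 -0.104]
scene lid p0.81 n2824 angle deg 48.9 top-edge max z 0.259 xz mean [0.061 0.174]
top lid p0.72 n1247 angle deg 49.0 top-edge max z 0.26 xz mean [0.036 0.204]
```

View pics/w7.png

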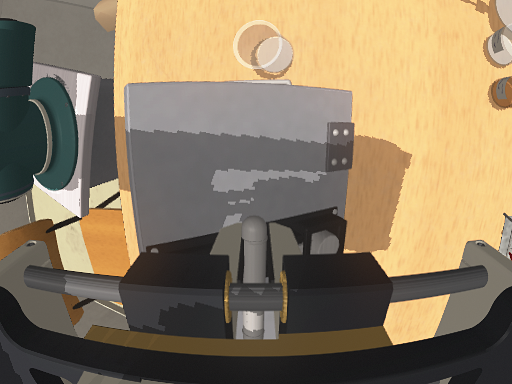

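View pics/l1_scene.png

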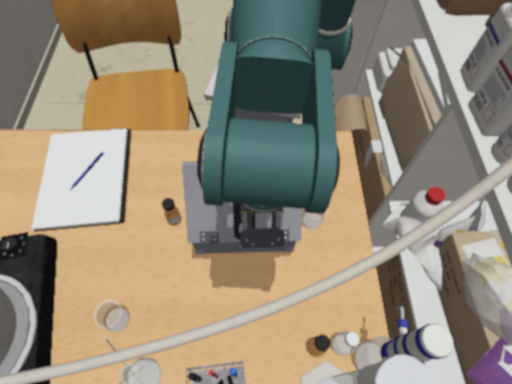

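The lid is at 49°. Releasing and backing off along the fingers.

{"op": "servo_tool", "data": {
  "targets": [
    {"dx":0,"dy":0,"dz":0,"wx":0,"wy":0,"wz":0,"jaw":18},
    {"dx":0,"dy":0,"dz":0,"wx":0,"wy":0,"wz":0,"jaw":24},
    {"dx":0,"dy":0,"dz":0,"wx":0,"wy":0,"wz":0,"jaw":24},
    {"dx":-8,"dy":0,"dz":0,"wx":0,"wy":0,"wz":0,"jaw":24},
    {"dx":-15,"dy":0,"dz":0,"wx":0,"wy":0,"wz":0,"jaw":24},
    {"dx":-20,"dy":0,"dz":0,"wx":0,"wy":0,"wz":0,"jaw":24},
    {"dx":-20,"dy":0,"dz":0,"wx":0,"wy":0,"wz":0,"jaw":24}
  ]
}}

```text
clock: 13.9
ee_pos: [0.6458, 0.145, 0.3638]
tool_rot: [0.484, 0.317, 0.632, -0.516]
wrist_force: [0.2, 0.7, 0.7]
grip_width: 0.256
```

Run:
```python
from h import *
s=st(); lid_angle(pre='l2'); look('wrist','w8.png'); print('tcp box',boxc(s['ee_pos']))
th=np.radians(49); rim=lambda t: (H[0]-.176*np.cos(t),H[1]+.176*np.sin(t))
R0=rot(np.radians(16.2)); p=np.array(s['ee_pos'])
rx,rz=rim(th); yb=.045
plan([(p+[0,0,.03],rot(np.radians(16.2),np.radians(10)),3),(box(rx-.0175-.025,yb,.415),R0,6),(box(rx-.0175-.025,yb,rz-.014+.084),R0,5),(box(rx-.0175-.004,yb,rz-.014+.084),R0,3)])
```

```text
t 13.9 tcp [0.6458 0.145  0.3638] q [ 0.4838  0.3174  0.6319 -0.5157] F [0.2 0.7 0.7] g 0.25635130148613644 j [ 0.193  0.244  1.22  -0.036  2.027 -0.105]
scene lid p0.68 n2762 angle deg 49.2 top-edge max z 0.259 xz mean [0.062 0.173]
top lid p0.76 n1249 angle deg 48.9 top-edge max z 0.26 xz mean [0.036 0.205]
tcp box [0.10575494 0.02858066 0.36379346]
{"dx": -10, "dy": -3.5, "dz": 0, "wx": 0.02, "wy": 0, "wz": 0.57}, |11mm 3.4deg
{"dx": -10.3, "dy": -3, "dz": 0, "wx": 0.01, "wy": 0.01, "wz": 0.56}, |11mm 3.4deg
{"dx": -10.4, "dy": -2.3, "dz": -0.1, "wx": 0.02, "wy": 0, "wz": 0.57}, |11mm 3.4deg
{"dx": 1.6, "dy": -29.5, "dz": -2.7, "wx": 0, "wy": 0, "wz": 0.28}, |30mm 1.7deg
{"dx": 0.8, "dy": -29.5, "dz": -2.7, "wx": 0, "wy": 0, "wz": 0.28}, |30mm 1.7deg
{"dx": -0.2, "dy": -29.5, "dz": -2.8, "wx": 0, "wy": 0, "wz": 0.27}, |30mm 1.6deg
{"dx": -0.9, "dy": -29.4, "dz": -2.7, "wx": 0, "wy": 0, "wz": 0.28}, |30mm 1.7deg
{"dx": -1.8, "dy": -29.5, "dz": -2.7, "wx": 0, "wy": 0, "wz": 0.28}, |30mm 1.7deg
{"dx": -2.7, "dy": -29.4, "dz": -2.7, "wx": 0, "wy": 0, "wz": 0.28}, |30mm 1.7deg
{"dx": 20.4, "dy": 0, "dz": 0, "wx": 0, "wy": 0, "wz": 0}, |20mm 0.0deg
{"dx": 20.5, "dy": 0, "dz": 0, "wx": 0, "wy": 0, "wz": 0}, |20mm 0.0deg
{"dx": 20.4, "dy": 0, "dz": 0, "wx": 0, "wy": 0, "wz": 0}, |20mm 0.0deg
{"dx": 20.4, "dy": 0, "dz": -0.1, "wx": 0, "wy": 0, "wz": 0}, |20mm 0.0deg
{"dx": 20.5, "dy": 0, "dz": 0, "wx": 0, "wy": 0, "wz": 0}, |20mm 0.0deg
{"dx": 0, "dy": 7, "dz": 0, "wx": 0, "wy": 0, "wz": 0}, |7mm 0.0deg
{"dx": 0, "dy": 7, "dz": 0, "wx": 0, "wy": 0, "wz": 0}, |7mm 0.0deg
{"dx": 0, "dy": 7, "dz": 0, "wx": 0, "wy": 0, "wz": 0}, |7mm 0.0deg
end [0.4926 0.1176 0.3128] [[0.0, 0.96, 0.279], [-0.0, 0.279, -0.96], [-1.0, 0.0, 0.0]]
```

View pics/w8.png

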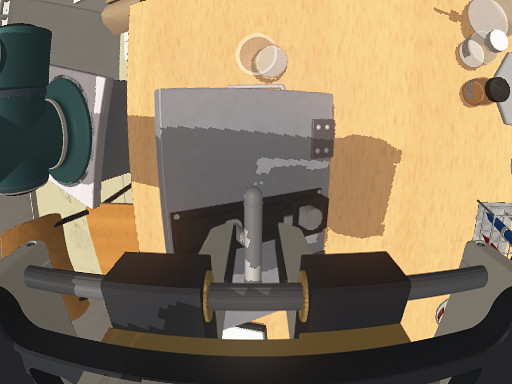

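The lid holds at 49° with the hand clear. Moving up, over the edge, and down in front of it.

{"op": "servo_tool", "data": {
  "targets": [
    {"dx":-10,"dy":-3.5,"dz":0,"wx":0,"wy":0,"wz":0.57,"jaw":0},
    {"dx":-10,"dy":-3,"dz":0,"wx":0,"wy":0,"wz":0.57,"jaw":0},
    {"dx":-10.5,"dy":-2.5,"dz":0,"wx":0,"wy":0,"wz":0.57,"jaw":0},
    {"dx":1.5,"dy":-29.5,"dz":-2.5,"wx":0,"wy":0,"wz":0.28,"jaw":0},
    {"dx":1,"dy":-29.5,"dz":-2.5,"wx":0,"wy":0,"wz":0.28,"jaw":0},
    {"dx":0,"dy":-29.5,"dz":-2.5,"wx":0,"wy":0,"wz":0.28,"jaw":0},
    {"dx":-1,"dy":-29.5,"dz":-2.5,"wx":0,"wy":0,"wz":0.28,"jaw":0},
    {"dx":-2,"dy":-29.5,"dz":-3,"wx":0,"wy":0,"wz":0.28,"jaw":0},
    {"dx":-2.5,"dy":-29.5,"dz":-3,"wx":0,"wy":0,"wz":0.28,"jaw":0},
    {"dx":20,"dy":0,"dz":0,"wx":0,"wy":0,"wz":0,"jaw":0},
    {"dx":20,"dy":0,"dz":0,"wx":0,"wy":0,"wz":0,"jaw":0}
  ]
}}

```text
clock: 15.25
ee_pos: [0.4713, 0.11, 0.3747]
tool_rot: [0.568, 0.424, 0.565, -0.422]
wrist_force: [0.9, 0.6, 0.1]
grip_width: 0.005
```

Run:
```python
from h import *
s=st(); look('wrist','w9.png'); print('tcp box',boxc(s['ee_pos']))
for n in ['scene','wrist','top']:
    c=arm.calibration(n)
    for x in arm.place_of(n,'lid_edge')[:2]: print(n,x['p'],boxc(toW(n,x['position'],c)).round(4))
th=np.radians(49); rim=lambda t: (H[0]-.176*np.cos(t),H[1]+.176*np.sin(t)); print(rim(th))
R0=rot(np.radians(16.2)); rx,rz=rim(th); yb=.045
plan([(box(rx-.0175-.025,yb,rz-.014+.084),R0,3)])
```

```text
t 15.25 tcp [0.4713 0.11   0.3747] q [ 0.5676  0.4245  0.5655 -0.4218] F [0.9 0.6 0.1] g 0.00487773868930354 j [ 0.176 -0.316  1.727  0.     1.726 -0.111]
tcp box [-0.07150883  0.04372945  0.37465979]
wrist 0.96 [-0.0298  0.0009  0.242 ]
wrist 0.64 [-0.0018  0.0006 -0.0036]
(np.float64(-0.027466389102329278), np.float64(0.2428288861192079))
{"dx": 20.7, "dy": 0.2, "dz": -0.4, "wx": 0.02, "wy": 0, "wz": -0.01}, |21mm 0.1deg
{"dx": 20.7, "dy": 0.2, "dz": -0.5, "wx": 0.01, "wy": 0, "wz": 0}, |21mm 0.1deg
{"dx": 20.7, "dy": 0.1, "dz": -0.4, "wx": 0.02, "wy": 0, "wz": -0.01}, |21mm 0.1deg
end [0.4724 0.1116 0.3129] [[0.0, 0.96, 0.279], [0.0, 0.279, -0.96], [-1.0, 0.0, -0.0]]
```

View pics/w9.png

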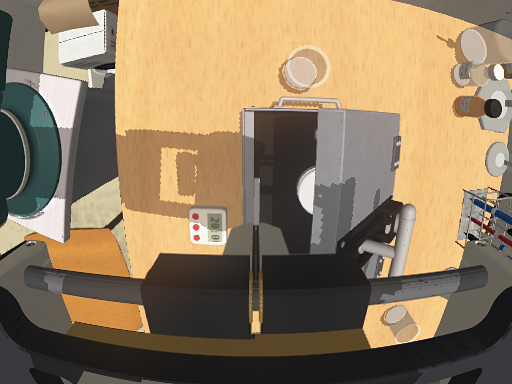

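The wrist view shows the lid edge at (330,180) and the fingers at (255,240), on the box's front side of the edge. The network's edge point matches the model to 2 mm. Descending, then approaching the rim.

{"op": "servo_tool", "data": {
  "targets": [
    {"dx":20,"dy":0,"dz":0,"wx":0,"wy":0,"wz":0,"jaw":0},
    {"dx":20,"dy":0,"dz":-1,"wx":0,"wy":0,"wz":0,"jaw":0},
    {"dx":22,"dy":0,"dz":0,"wx":0,"wy":0,"wz":0,"jaw":0},
    {"dx":0,"dy":8,"dz":0,"wx":0,"wy":0,"wz":0,"jaw":0},
    {"dx":0,"dy":8,"dz":0,"wx":0,"wy":0,"wz":0,"jaw":0}
  ]
}}

```text
clock: 15.95
ee_pos: [0.4885, 0.116, 0.3144]
tool_rot: [0.567, 0.424, 0.566, -0.422]
wrist_force: [-0.6, 0.5, 0.3]
grip_width: 0.003
```

Run:
```python
from h import *
s=st(); look('wrist','w10.png'); print('tcp box',boxc(s['ee_pos']))
rim=lambda t: (H[0]-.176*np.cos(t),H[1]+.176*np.sin(t))
R0=rot(np.radians(16.2)); yb=.045; w=[]
for t in np.linspace(49,104.85,21):
    x,z=rim(np.radians(t)); w.append((box(x-.0175,yb,z-.014+.084),R0,1))
plan(w)
```

```text
t 15.95 tcp [0.4885 0.116  0.3144] q [ 0.5674  0.4242  0.5657 -0.422 ] F [-0.6  0.5  0.3] g 0.002702028325291384 j [ 0.182 -0.271  1.788  0.     1.621 -0.106]
tcp box [-0.05336836  0.04470501  0.31443984]
{"dx": 1.8, "dy": 7.4, "dz": -0.3, "wx": 0.05, "wy": 0, "wz": -0.04}, |8mm 0.4deg
{"dx": -5.4, "dy": 6.6, "dz": 0, "wx": 0, "wy": 0, "wz": 0}, |9mm 0.0deg
{"dx": -5.2, "dy": 6.9, "dz": 0, "wx": 0, "wy": 0, "wz": 0}, |9mm 0.0deg
{"dx": -4.8, "dy": 7.1, "dz": 0, "wx": 0, "wy": 0, "wz": 0}, |9mm 0.0deg
{"dx": -4.4, "dy": 7.4, "dz": 0, "wx": 0, "wy": 0, "wz": 0}, |9mm 0.0deg
{"dx": -4.1, "dy": 7.5, "dz": 0, "wx": 0, "wy": 0, "wz": 0}, |9mm 0.0deg
{"dx": -3.7, "dy": 7.7, "dz": 0, "wx": 0, "wy": 0, "wz": 0}, |9mm 0.0deg
{"dx": -3.3, "dy": 7.9, "dz": 0, "wx": 0, "wy": 0, "wz": 0}, |9mm 0.0deg
{"dx": -3, "dy": 8.1, "dz": 0, "wx": 0, "wy": 0, "wz": 0}, |9mm 0.0deg
{"dx": -2.5, "dy": 8.2, "dz": 0, "wx": 0, "wy": 0, "wz": 0}, |9mm 0.0deg
{"dx": -2.1, "dy": 8.3, "dz": 0, "wx": 0, "wy": 0, "wz": 0}, |9mm 0.0deg
{"dx": -1.8, "dy": 8.4, "dz": 0, "wx": 0, "wy": 0, "wz": 0}, |9mm 0.0deg
{"dx": -1.3, "dy": 8.5, "dz": 0, "wx": 0, "wy": 0, "wz": 0}, |9mm 0.0deg
{"dx": -0.9, "dy": 8.5, "dz": 0, "wx": 0, "wy": 0, "wz": 0}, |9mm 0.0deg
{"dx": -0.5, "dy": 8.6, "dz": 0, "wx": 0, "wy": 0, "wz": 0}, |9mm 0.0deg
{"dx": -0.1, "dy": 8.5, "dz": 0, "wx": 0, "wy": 0, "wz": 0}, |9mm 0.0deg
{"dx": 0.4, "dy": 8.6, "dz": 0, "wx": 0, "wy": 0, "wz": 0}, |9mm 0.0deg
{"dx": 0.7, "dy": 8.5, "dz": 0, "wx": 0, "wy": 0, "wz": 0}, |9mm 0.0deg
{"dx": 1.2, "dy": 8.5, "dz": 0, "wx": 0, "wy": 0, "wz": 0}, |9mm 0.0deg
{"dx": 1.6, "dy": 8.5, "dz": 0, "wx": 0, "wy": 0, "wz": 0}, |9mm 0.0deg
{"dx": 2, "dy": 8.3, "dz": 0, "wx": 0, "wy": 0, "wz": 0}, |9mm 0.0deg
end [0.6506 0.1635 0.3501] [[0.0, 0.96, 0.279], [0.0, 0.279, -0.96], [-1.0, 0.0, 0.0]]
```

View pics/w10.png

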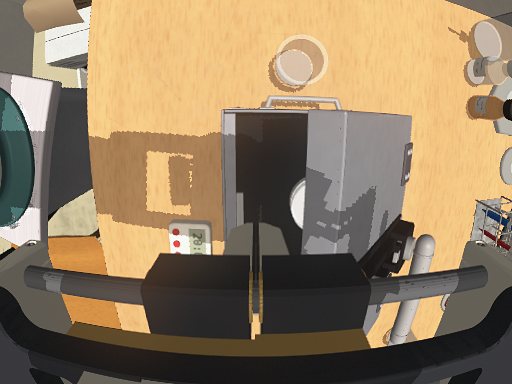

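The fingers stand just in front of the rim, overlapping it by 14 mm. Starting the push along the arc.

{"op": "servo_tool", "data": {
  "targets": [
    {"dx":2,"dy":7,"dz":0,"wx":0,"wy":0,"wz":0,"jaw":0},
    {"dx":-5,"dy":6.5,"dz":0,"wx":0,"wy":0,"wz":0,"jaw":0},
    {"dx":-5,"dy":7,"dz":0,"wx":0,"wy":0,"wz":0,"jaw":0},
    {"dx":-5,"dy":7,"dz":0,"wx":0,"wy":0,"wz":0,"jaw":0},
    {"dx":-4.5,"dy":7.5,"dz":0,"wx":0,"wy":0,"wz":0,"jaw":0},
    {"dx":-4,"dy":7.5,"dz":0,"wx":0,"wy":0,"wz":0,"jaw":0}
  ]
}}

```text
clock: 16.6
ee_pos: [0.5289, 0.128, 0.3357]
tool_rot: [0.567, 0.424, 0.566, -0.422]
wrist_force: [-5.5, -2.1, 0.9]
grip_width: 0.004
```

Run:
```python
from h import *
s=st(); lid_angle(pre='l3'); print('tcp box',boxc(s['ee_pos']))
```

```text
t 16.6 tcp [0.5289 0.128  0.3357] q [ 0.5673  0.424   0.5658 -0.4222] F [-5.5 -2.1  0.9] g 0.0035234011703871655 j [ 0.19  -0.179  1.677  0.     1.64  -0.097]
top lid p0.74 n406 angle deg 61.3 top-edge max z 0.278 xz mean [0.049 0.23 ]
tcp box [-0.01121527  0.04488581  0.33565794]
```

View pics/l3_scene.png

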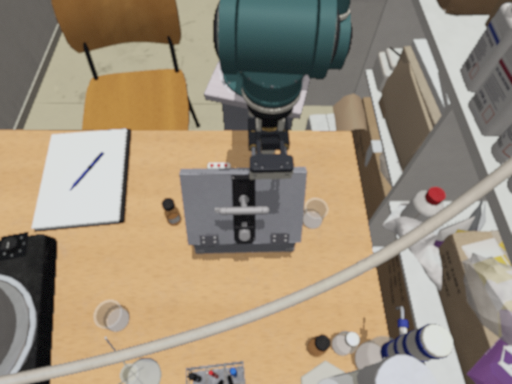

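The lid is at about 61° under 6 N. Continuing.

{"op": "servo_tool", "data": {
  "targets": [
    {"dx":-3.5,"dy":7.5,"dz":0,"wx":0,"wy":0,"wz":0,"jaw":0},
    {"dx":-3.5,"dy":8,"dz":0,"wx":0,"wy":0,"wz":0,"jaw":0},
    {"dx":-3,"dy":8,"dz":0,"wx":0,"wy":0,"wz":0,"jaw":0},
    {"dx":-2.5,"dy":8,"dz":0,"wx":0,"wy":0,"wz":0,"jaw":0},
    {"dx":-2,"dy":8.5,"dz":0,"wx":0,"wy":0,"wz":0,"jaw":0},
    {"dx":-2,"dy":8.5,"dz":0,"wx":0,"wy":0,"wz":0,"jaw":0},
    {"dx":-1.5,"dy":8.5,"dz":0,"wx":0,"wy":0,"wz":0,"jaw":0},
    {"dx":-1,"dy":8.5,"dz":0,"wx":0,"wy":0,"wz":0,"jaw":0},
    {"dx":-0.5,"dy":8.5,"dz":0,"wx":0,"wy":0,"wz":0,"jaw":0}
  ]
}}

```text
clock: 17.7
ee_pos: [0.6, 0.1491, 0.3546]
tool_rot: [0.567, 0.424, 0.566, -0.422]
wrist_force: [-3.4, -1.5, 2.9]
grip_width: 0.006
```

Run:
```python
from h import *
s=st(); b=boxc(s['ee_pos']); print('tcp box',b, 'rim angle est',np.degrees(np.arccos((.088-b[0]-.0175)/.176)))
rim=lambda t: (H[0]-.176*np.cos(t),H[1]+.176*np.sin(t))
R0=rot(np.radians(16.2)); w=[]
x,z=rim(np.radians(104.85)); plan([(box(x-.0175,.045,z-.014+.084),R0,6)])
```

```text
t 17.7 tcp [0.6    0.1491 0.3546] q [ 0.5672  0.424   0.5659 -0.4221] F [-3.4 -1.5  2.9] g 0.005825042667909749 j [ 0.202 -0.018  1.497  0.     1.659 -0.086]
tcp box [0.06291085 0.04535194 0.35463455] rim angle est 87.52862927268846
{"dx": 0.8, "dy": 8.8, "dz": 0.1, "wx": 0.01, "wy": 0, "wz": -0.01}, |9mm 0.1deg
{"dx": 0.8, "dy": 8.8, "dz": 0.1, "wx": 0.01, "wy": 0, "wz": 0}, |9mm 0.1deg
{"dx": 0.7, "dy": 8.7, "dz": 0.1, "wx": 0, "wy": 0, "wz": -0.01}, |9mm 0.1deg
{"dx": 0.8, "dy": 8.8, "dz": 0.1, "wx": 0.01, "wy": 0, "wz": 0}, |9mm 0.1deg
{"dx": 0.7, "dy": 8.8, "dz": 0, "wx": 0.01, "wy": 0, "wz": -0.01}, |9mm 0.1deg
{"dx": 0.8, "dy": 8.8, "dz": 0.1, "wx": 0.01, "wy": 0, "wz": 0}, |9mm 0.1deg
end [0.6507 0.1635 0.3501] [[0.0, 0.96, 0.279], [0.0, 0.279, -0.96], [-1.0, 0.0, -0.0]]
```

{"op": "servo_tool", "data": {
  "targets": [
    {"dx":0,"dy":8.5,"dz":0,"wx":0,"wy":0,"wz":0,"jaw":0},
    {"dx":0,"dy":8.5,"dz":0,"wx":0,"wy":0,"wz":0,"jaw":0},
    {"dx":1,"dy":8.5,"dz":0,"wx":0,"wy":0,"wz":0,"jaw":0},
    {"dx":1,"dy":8.5,"dz":0,"wx":0,"wy":0,"wz":0,"jaw":0},
    {"dx":1,"dy":8,"dz":0,"wx":0,"wy":0,"wz":0,"jaw":0},
    {"dx":1,"dy":4,"dz":0,"wx":0,"wy":0,"wz":0,"jaw":0},
    {"dx":0,"dy":2,"dz":0,"wx":0,"wy":0,"wz":0,"jaw":0}
  ]
}}

```text
clock: 18.4
ee_pos: [0.6456, 0.1626, 0.3501]
tool_rot: [0.567, 0.424, 0.566, -0.422]
wrist_force: [-2.0, -0.8, -1.6]
grip_width: 0.005
```

{"op": "servo_tool", "data": {
  "targets": [
    {"dx":0,"dy":2,"dz":0,"wx":0,"wy":0,"wz":0,"jaw":0},
    {"dx":0,"dy":2,"dz":0,"wx":0,"wy":0,"wz":0,"jaw":0},
    {"dx":0,"dy":1,"dz":0,"wx":0,"wy":0,"wz":0,"jaw":0}
  ]
}}

```text
clock: 18.7
ee_pos: [0.6501, 0.1639, 0.3507]
tool_rot: [0.567, 0.424, 0.566, -0.422]
wrist_force: [-2.6, -1.4, -2.1]
grip_width: 0.006
```

{"op": "servo_tool", "data": {
  "targets": [
    {"dx":0,"dy":1.5,"dz":0,"wx":0,"wy":0,"wz":0,"jaw":0},
    {"dx":0,"dy":1,"dz":0,"wx":0,"wy":0,"wz":0,"jaw":0},
    {"dx":0,"dy":0,"dz":0,"wx":0,"wy":0,"wz":0,"jaw":0}
  ]
}}

```text
clock: 19.0
ee_pos: [0.6517, 0.1644, 0.3507]
tool_rot: [0.567, 0.423, 0.566, -0.423]
wrist_force: [-12.7, -3.9, -0.0]
grip_width: 0.004
```

Run:
```python
from h import *
s=st(); look('scene','s9.png');look('wrist','w11.png'); b=boxc(s['ee_pos']); print('tcp box',b)
```

```text
t 19.0 tcp [0.6517 0.1644 0.3507] q [ 0.5666  0.4232  0.5665 -0.423 ] F [-12.7  -3.9  -0. ] g 0.004173658688857689 j [ 0.209  0.101  1.381  0.     1.659 -0.079]
tcp box [0.11687575 0.0456133  0.35074017]
```

View pics/w11.png

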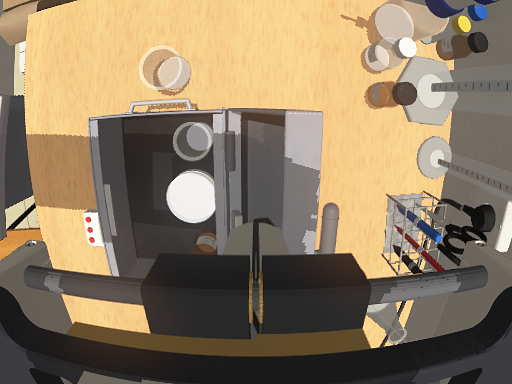

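The force jumped to 13 N while the hand barely advanced, so the lid is at its stop. One more small push to confirm, then back off.

{"op": "servo_tool", "data": {
  "targets": [
    {"dx":0,"dy":1,"dz":0,"wx":0,"wy":0,"wz":0,"jaw":0},
    {"dx":0,"dy":0.5,"dz":0,"wx":0,"wy":0,"wz":0,"jaw":0},
    {"dx":0,"dy":0,"dz":0,"wx":0,"wy":0,"wz":0,"jaw":0}
  ]
}}

```text
clock: 19.4
ee_pos: [0.6522, 0.1646, 0.3507]
tool_rot: [0.566, 0.422, 0.567, -0.424]
wrist_force: [-24.6, -6.3, 2.3]
grip_width: 0.005
```

{"op": "servo_tool", "data": {
  "targets": [
    {"dx":0,"dy":-5,"dz":0,"wx":0,"wy":0,"wz":0,"jaw":0},
    {"dx":0,"dy":-10,"dz":0,"wx":0,"wy":0,"wz":0,"jaw":0},
    {"dx":-10,"dy":-15,"dz":0,"wx":0,"wy":0,"wz":0,"jaw":0},
    {"dx":-15,"dy":-25,"dz":0,"wx":0,"wy":0,"wz":0,"jaw":0},
    {"dx":-15,"dy":-30,"dz":0,"wx":0,"wy":0,"wz":0,"jaw":0},
    {"dx":-10,"dy":-30,"dz":0,"wx":0,"wy":0,"wz":0,"jaw":0},
    {"dx":0,"dy":-30,"dz":0,"wx":0,"wy":0,"wz":0,"jaw":0},
    {"dx":0,"dy":-10,"dz":0,"wx":0,"wy":0,"wz":0,"jaw":0},
    {"dx":0,"dy":0,"dz":0,"wx":0,"wy":0,"wz":0,"jaw":0}
  ]
}}

```text
clock: 20.3
ee_pos: [0.5043, 0.1208, 0.4011]
tool_rot: [0.568, 0.425, 0.565, -0.422]
wrist_force: [1.1, -0.0, 0.2]
grip_width: 0.008
```

Run:
```python
from h import *
s=st()
for n in ['scene','top','wrist']:
    p,d=look(n,'f_%s.png'%n); c=arm.calibration(n)
    for t in ['lid_edge','handle_bar','beaker_near_mid','vial_near_mid','timer_near_mid']:
        for x in arm.place_of(n,t)[:1]:
            w=toW(n,x['position'],c); b=boxc(w); e=''
            if t=='lid_edge': e='angle %.1f'%np.degrees(np.arctan2(b[2]-H[1],H[0]-b[0]))
            print(n,t,round(x['p'],2),w.round(4),'box',b.round(3),e)
```

```text
t 20.3 tcp [0.5043 0.1208 0.4011] q [ 0.5677  0.4247  0.5653 -0.4216] F [ 1.1 -0.   0.2] g 0.008415049459097873 j [ 0.186 -0.237  1.622  0.     1.752 -0.102]
scene lid_edge 0.82 [0.6803 0.1207 0.2782] box [ 0.132 -0.004  0.278] angle 104.7
scene handle_bar 0.71 [0.7228 0.134  0.213 ] box [ 0.177 -0.003  0.213] 
scene beaker_near_mid 0.76 [0.5004 0.2547 0.0346] box [-0.003  0.175  0.035] 
scene vial_near_mid 0.84 [ 0.5927 -0.0906  0.0504] box [-0.011 -0.183  0.05 ] 
scene timer_near_mid 0.78 [ 0.4301 -0.0232  0.0112] box [-0.148 -0.073  0.011] 
top beaker_near_mid 0.61 [ 0.5494  0.0882 -0.001 ] box [-0.003  0.001 -0.001] 
top vial_near_mid 0.77 [ 0.5915 -0.0884  0.0468] box [-0.011 -0.18   0.047] 
top timer_near_mid 0.63 [ 0.4297 -0.0167  0.0081] box [-0.147 -0.066  0.008] 
wrist lid_edge 0.8 [0.6816 0.1263 0.2813] box [0.135 0.001 0.281] angle 105.3
wrist beaker_near_mid 0.65 [0.5009 0.2557 0.0358] box [-0.003  0.175  0.036] 
wrist timer_near_mid 0.71 [ 0.4277 -0.0213  0.0074] box [-0.15  -0.07   0.007]
```

View pics/f_scene.png

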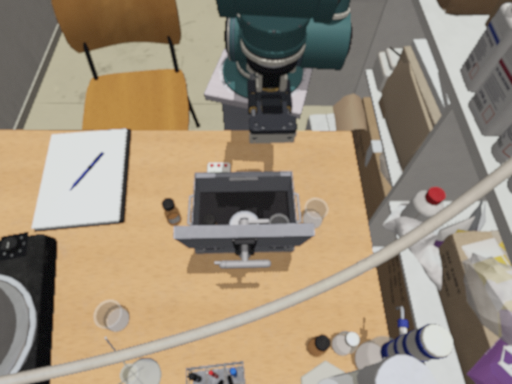

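View pics/f_top.png

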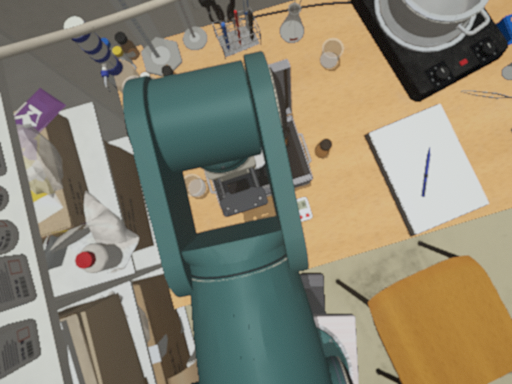

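The lid stands at about 105° (scene 104.7°, wrist 105.3°). The hand is clear with no force on it, and the beaker, vial and timer are where they started. Handing in.

Run:
```python
from h import *
print(arm.sign_off()); st()
```

```text
the job is handed in; nothing more can be done
None
the job is handed in; nothing more can be done
```

The lock box is open, with its lid back against the stop, and I handed the job in at about 20.5 s of the 58 s allowed.

**What I did:**
- **Button and handle:** I pressed the button until the handle popped up; the bar's centre then read 0.177 m above the bench. I gripped the bar across the middle and turned it clockwise to within 0.7° of a quarter turn, then nudged it toward its stop.
- **Raising the lid:** I lifted it by the bar's left arm to 49° and let go. It stayed at 49° with the hand clear.
- **Swinging it back:** I pushed the free edge back with the closed fingers rather than gripping it. The force rose to about 25 N with almost no further movement, so the lid was at its stop. I then backed the hand off.

**Last checks before handing in:**
- **Lid angle:** The lid edge works out to 104.7° from the scene camera and 105.3° from the wrist camera, against a stop at 105°.
- **Force on the hand:** It read about 1 N, so the robot was touching nothing.
- **Bystanders:** The beaker, vial and timer are where they started, within 5 mm, about what the cameras can resolve.

**Checks that failed or disagreed:**
- The top camera's final beaker reading landed on the box itself. The arm was partly in that view, and the scene and wrist cameras agree with each other, so I set that reading aside.
- That same view gave no readings for the lid edge or handle. The wrist camera gave none for the vial.

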